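# Wind up the display stand with its crank

## Task

Fit the loose crank onto the square shaft of the display stand, pushed fully down, and wind it clockwise seen from above, round full circles, until the stand's round shelf comes up against its upper stop. Feel for the fit and do not force the crank, neither when seating it nor at the stop; leave it on the shaft and leave the other things on the counter where they are.

Things in the scene. Friction and masses are not known exactly. Their poses are not given: they have to be found in the camera images.
- stand: Display stand, fixed: dark base plate 100 mm (x) by 210 mm (y), 12 mm thick; origin under its centre, z up. A grey gear housing, 76 x 80 mm, top 90 mm up, stands round x 0, y -55 mm; on it a round collar (diameter 34 mm, top 93 mm up) with an upright square shaft. Clockwise (from above) raises the shelf 20 mm a turn; hard stops at both ends; 2 to 2.3 turns remain to the upper one.
- shaft_top (a point): Centre of the top face of the square steel shaft, 14 x 14 mm, 109 mm up (16 mm above the collar). This frame has the stand's axes: it does not turn with the shaft. The shaft's angle about the vertical is not measured, differs at each start and is not that of the stand: find its flats by sight or feel. It turns with about 0.25 N m of friction and stays where it is left.
- crank: Loose steel crank, 180 to 270 g, standing on its hub, a block 36 x 36 x 28 mm. Origin: centre of the hub's underside; z up, x along the arm (14 mm wide, 10 thick, top level with the hub's) to the knob. Grip the hub across its faces that look along y; it balances about 10 mm from the centre towards the arm. Fully fitted, the underside rests on the collar, 93 mm up.
- crank_socket (a point): Centre of the mouth of the crank's blind square socket, at the origin of crank: 15.5 x 15.5 mm, 20 mm deep, open below, its sides parallel to the hub's; about 6 degrees of play either way on the shaft.
- crank_knob (a point): Middle of the crank's wooden knob: an upright cylinder of 22 mm diameter and 40 mm length, 60 mm from the hub's centre along the crank's x; its lower end is 2 mm above the arm, its middle 50 mm above the hub's underside. It spins freely on its spindle: held, it can be led round a 60 mm circle without turning the gripper.
- shelf_top (a point): Centre of the top face of the stand's round wooden shelf (84 mm diameter, 8 mm thick), at x = 0, y = 60 mm in the stand's frame; 45 mm above the counter at the lower stop and 95 mm at the upper stop.
- snack_bar: Bystander: wrapped snack bar lying flat, 52 x 159 x 14 mm; origin under its centre.
- tape_roll: Bystander: roll of brown tape lying flat, 98 mm across, 48 mm high; origin under its centre.
- service_bell: Bystander: domed counter bell, 85 mm across, 61 mm high; origin under its centre.
- card_terminal: Bystander: dark card terminal, 169 x 76 x 50 mm; origin under its centre.
- tip_tin: Bystander: small round tin, 69 mm across, 41 mm high; origin under its centre.
- teaspoon: Bystander: teaspoon, 135 mm long; origin under its centre.

How it is judged:
By the outcome, as a careful person would: the job done as asked, in the order asked, and still so for the second after the job is handed in, with the robot touching nothing.
It also fails if it takes over 72 s, if anything falls off the work surface, if the arm or the gripper's body presses on something with over 40 N, if the wrist force passes 120 N, or if a joint passes its speed limit or range.

## Robot

A 6-joint arm with a two-finger parallel gripper is mounted at the origin on a cart in front of the work surface, level with it; the furniture and walls round the work are solid. World frame = base frame: x ahead of the robot, y to its left, z up, the work surface at z = 0. Lengths are in m, angles in degrees, forces in N, time in s.
With the tool pointing down it reaches from about 0.4 to 0.825 m from the base axis. Payload 7 kg.
Tool frame: the origin (TCP) lies at the very end of the fingers, on their centre line; the grasp point (between the pads) lies 19 mm behind it; z points along the fingers, y is the line along which they close (so a half turn about z gives the same grasp; the last joint's range is limited). The gripper opens to 88 mm and grips with 3 to 60 N. Pads are 19 mm wide; open, the fingers measure 130 mm over their backs; the gripper's body (78 mm by 193 mm) begins 47 mm behind the grasp point.
Start: joints at [80.85, 20.546, 0.682, 0, -70.136, -16.507], TCP at [0.292, 0.608, 0.227] pointing down, gripper open.
Joint ranges: [-176.03, 176.03], [-82.01, 121.73], [-58.28, 71.71], [-173.87, 95.51], [-174.79, -0.11], [-173.66, 173.66]. Speed limits (degrees/s): [136.94, 136.94, 172.46, 180, 180, 180].

## Interface

Orientations are given as [roll, pitch, yaw] about the fixed x, y, z axes, in that order (R = Rz(yaw) Ry(pitch) Rx(roll)).
In Python, from plant import r gives the robot as it stands. The module is installed in compiled form; this text tells all that it offers.
- The arm moves only by the tool jog_arm, never from a script. Its arguments are lists of equal length, an entry for each row: "travel": the shift along the tool's x, y, z each as a share of 50 cm, from -1 to 1, a list of three; "dr": the turn, a rotation vector about the tool's x, y, z each as a share of 360 degrees, from -1 to 1, a list of three; "claw": the opening, from 0 (shut) to 1 (fully open). A call has exactly 10 rows; each row is the pose to reach, as a shift and turn from the pose commanded when the call began, along the tool's axes at that moment, turning the shorter way round; what a row does not reach only later rows make up. A row lasts 1/8 s, in which the tool goes at most 62.5 mm and 10.7 degrees, less where a joint would pass 70% of its speed; a pose out of reach is approached as far as the arm can. A call with a number of a shift or a turn outside -1 to 1 is refused whole. A call with a gripper value outside its range is refused whole. The fingers move at their own pace and stop on an object; "newtons" is the grip in N (left out, the last holds). Time passes only in rows, so rows that repeat a pose let the fingers close, or fill a call up. It gives the time, the measured TCP pose, the force, the opening and the grip force at its end, in the units of the state.
- r.get_state(): the state, without advancing time (a new reading comes with each control period).
- r.capture(name): name is "scene" or "top"; returns a dict with "pixels" (420x560x3 uint8, red, green, blue), "range_z" (420x560 float32, m along the optical axis (not along the pixel's ray), 0 where there is no reading), "fx", "fy", "cx", "cy" (pixels), "dist_coeffs" ([k1, k2, p1, p2, k3] as OpenCV has them; the pictures are not rectified), "position" and "attitude" of the camera in the world. Camera axes: x right, y up, looking along -z (the intrinsics and any distortion apply to the point x, -y, -z); pixel columns grow to the right and rows downward; lengths in m; the calibration is good to about 2 mm. A picture is of the moment at which its call begins.
- r.close_job(): hands the job in; it is judged then, once.
Trained networks look in the newest picture that a camera, given by its name, has taken for a name from the list of things; names that differ only in an ending like _2 or _b are one class to them, and where a whole thing is asked for, a point or a joint stands for the part that bears it (a point fixed in the world has none). Each returns a list of dicts, best first, with "conf" (0 to 1); they miss things now and then, are a little off and sometimes report something else, mostly with a low value. They report only what shows in the picture. A call takes as long as a camera call.
- r.boxes_of(name, camera): "extent" ([left, top, right, bottom] in pixels, round what is visible of it).
- r.regions_of(name, camera): "pixels" (420x560 bool, what is visible of it) and "extent" ([left, top, right, bottom] in pixels, round what is visible of it).
- r.tip_of(name, camera): "at" ([column, row] in pixels: a listed point, or the origin of a listed thing).
The state is a dict: "time_s": time; "joints": joint angles; "qd": joint speeds; "joint_torque": joint torques, N m; "tcp_pos": TCP position; "eef_rot": TCP orientation; "contact_force": force on the tool from outside, world axes, zero at the start; "moment": the same for the moment, N m; "gripper_width": finger opening in m; "gripper_force": force on a finger pad.
Only numpy, scipy, OpenCV 4.12 (cv2) and the standard library are available. Lean on these libraries where they do the work, as an engineer would, in place of code of your own. Each camera call takes 0.05 s, during which the arm holds its last target. There are 200 camera calls.

## Working session

There is one attempt and no reset: what is moved stays moved. The work goes in short steps, Python scripts to look and compute and a tool call to move; the robot and the scene stay as the last step left them, time stands still between calls to the robot, and variables do not carry over. Pictures are saved under pics/ and viewed, at most 10 in all, crops included, and the job is handed in when it is done.

Besides the shell and the picture viewer there is one more tool, called after ">>>" in YAML: its name, and indented under it one key for each argument. jog_arm: Moves the arm, as the interface text tells. Its arguments: {"type":"object","properties":{"travel":{"type":"array"},"dr":{"type":"array"},"claw":{"type":"array"},"newtons":{"type":"number"}},"required":["travel","dr","claw"]}

```bash
mkdir -p pics
cat > h.py <<'E'
from plant import r
import numpy as np, cv2
from scipy.spatial.transform import Rotation as R
def cap(n):
    c=r.capture(n); 
    return c
def rot(c):
    a=np.array(c["attitude"],float)
    if a.shape==(3,3): return a
    if a.size==4: return R.from_quat(a).as_matrix()
    return R.from_euler('xyz',a,degrees=True).as_matrix()
def world(c,uv,z=None):
    """uv Nx2 -> world points by depth (z None) """
    uv=np.array(uv,float).reshape(-1,2)
    K=np.array([[c["fx"],0,c["cx"]],[0,c["fy"],c["cy"]],[0,0,1.]])
    n=cv2.undistortPoints(uv.reshape(-1,1,2),K,np.array(c["dist_coeffs"],float)).reshape(-1,2)
    d=np.c_[n[:,0],-n[:,1],-np.ones(len(n))]@rot(c).T
    p=np.array(c["position"])
    if z is None:
        ij=np.round(uv).astype(int); s=c["range_z"][ij[:,1].clip(0,419),ij[:,0].clip(0,559)]
    else: s=(z-p[2])/d[:,2]
    return p+d*np.array(s).reshape(-1,1)
def cloud(c):
    v,u=np.mgrid[0:420,0:560]
    P=world(c,np.c_[u.ravel(),v.ravel()]).reshape(420,560,3)
    P[c["range_z"]==0]=np.nan
    return P
E
python3 - <<'E'
from h import *
s=r.get_state(); print(s)
for n in("scene","top"):
    c=cap(n); print(n,c["position"],c["attitude"],c["fx"],c["dist_coeffs"])
    cv2.imwrite(f"pics/{n}0.png",c["pixels"][...,::-1])
    for t in("shaft_top","crank","crank_socket","crank_knob","shelf_top","stand"):
        for d in r.tip_of(t,n)[:2]: print(t,d["conf"],d["at"],world(c,[d["at"]])[0].round(3))
E
```

```text
{'time_s': 0.0, 'joints': array([ 8.08499885e+01,  2.05907866e+01,  6.35676159e-01, -1.97059433e-02,
       -7.01379541e+01, -1.65065282e+01]), 'qd': array([ 1.27622227e-01, -2.07603367e-02, -3.37776032e-02, -9.55478373e-05,
        2.46724875e-02, -1.79799986e-02]), 'joint_torque': array([-1.11808067e-04, -5.82728577e+01,  2.93045461e+01,  6.99710771e+00,
        6.76569500e-03, -1.66954387e-04]), 'tcp_pos': array([0.29207786, 0.60799676, 0.22564578]), 'eef_rot': array([ 1.79905507e+02, -8.68281130e-03, -2.56632428e+01]), 'contact_force': array([-0.1848434 , -0.40034284, -0.3274759 ]), 'moment': array([ 0.05444932, -0.02009651,  0.05632675]), 'gripper_force': 0.0, 'gripper_width': 0.08780310140144493}
scene [-0.37512909  1.06028351  0.72163102] [  63.4788101     1.47764526 -138.09699391] 393.7715969476945 [0.02030132 0.         0.         0.         0.        ]
shaft_top 0.68 [278.3, 203.3] [ 0.632 -0.024  0.01 ]
crank 0.65 [326.4, 205.1] [ 0.47  -0.141  0.007]
crank_socket 0.52 [325.4, 205.2] [ 0.478 -0.145  0.003]
crank_knob 0.47 [324.8, 185.2] [ 0.608 -0.32  -0.   ]
shelf_top 0.53 [253.3, 233.0] [0.482 0.267 0.053]
stand 0.91 [266.1, 241.2] [0.46  0.229 0.011]
top [0.25077829 0.1011762  1.57662447] [  9.12781124   0.42670694 -89.32126399] 522.074819028894 [0.05485658 0.         0.         0.         0.        ]
shaft_top 0.75 [270.5, 218.0] [0.471 0.148 0.104]
crank 0.51 [375.5, 221.5] [ 0.475 -0.164  0.026]
crank 0.34 [232.9, 217.4] [0.479 0.261 0.052]
crank_knob 0.83 [385.5, 201.7] [ 0.528 -0.186  0.071]
shelf_top 0.61 [233.6, 216.7] [0.481 0.259 0.051]
stand 0.81 [249.5, 218.2] [0.483 0.214 0.013]
```

Run:
```python
from h import *
c=cap("top"); P=cloud(c)
im=c["pixels"][130:310,190:430]; im=cv2.resize(im,None,fx=3.3,fy=3.3,interpolation=cv2.INTER_CUBIC)
cv2.imwrite("pics/topcrop.png",im[...,::-1])
```

```text
(no output)
```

View pics/scene0.png

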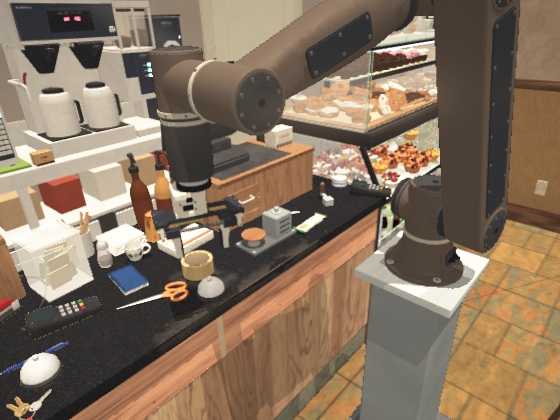

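View pics/topcrop.png

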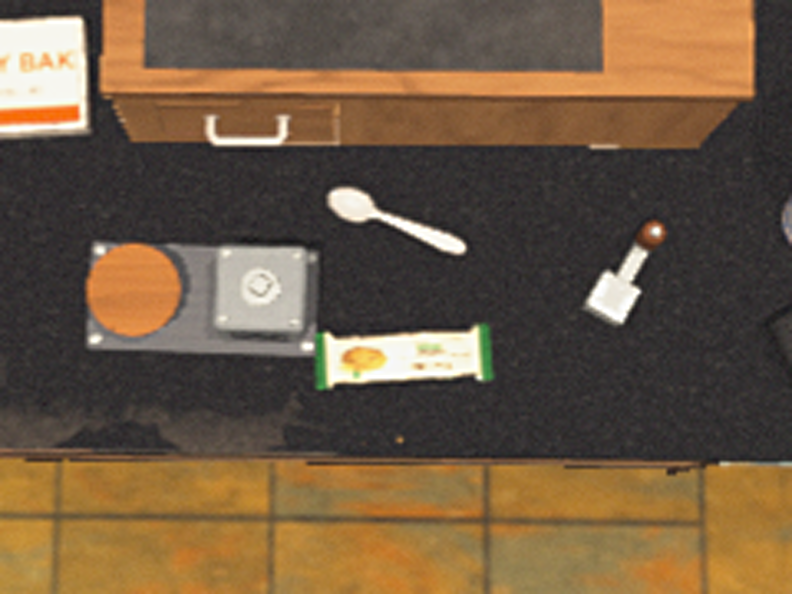

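The scene view shows the stand at about (260,235), partly under the gripper. In the top crop the shaft is at about (261,287), the crank hub at (612,298) with its knob at (652,234), the shelf at (134,290), and the snack bar lies right beside the stand.

Run:
```python
from h import *
c=cap("top"); P=cloud(c); np.set_printoptions(precision=4,suppress=True)
def near(x,y,rad,z0,z1):
    m=(np.hypot(P[...,0]-x,P[...,1]-y)<rad)&(P[...,2]>z0)&(P[...,2]<z1); return m
m=near(.47,-.16,.12,-.02,.015); print("counter z",np.median(P[m][:,2]))
# hub top + arm
m=near(.475,-.16,.04,.018,.036); q=P[m]; print("hub",len(q),q.mean(0),np.median(q[:,2]))
m2=near(.53,-.19,.03,.05,.09); k=P[m2]; print("knob",len(k),np.nanmean(k,0),np.median(k[:,2]))
m3=near(.48,.26,.06,.03,.08); q3=P[m3]; print("shelf",len(q3),q3.mean(0),q3.std(0),np.ptp(q3,axis=0))
m4=near(.47,.148,.07,.08,.097); q4=P[m4]; print("housing",len(q4),q4.mean(0)); print(cv2.minAreaRect((q4[:,:2]*1000).astype(np.float32)))
m5=near(.47,.148,.02,.099,.13); q5=P[m5]; print("shaft",len(q5),q5.mean(0),q5)
rg=r.regions_of("crank","top")[0]["pixels"]; q=P[rg];print("crank",len(q)); print(np.c_[q*1000].round(0).astype(int)[::2].tolist())
# base plate
m6=near(.48,.21,.14,.006,.02); q6=P[m6]; print("base",cv2.minAreaRect((q6[:,:2]*1000).astype(np.float32)),q6.mean(0))
# cabinet
mm=(P[...,0]>.55)&(P[...,0]<.8)&(abs(P[...,1]-.1)<.25)&(P[...,2]>.05); print("cab",P[mm][:,0].min(),np.percentile(P[mm][:,2],[5,50,95,100]))
a=cv2.resize(c["pixels"][200:236,250:290],None,fx=10,fy=10,interpolation=cv2.INTER_CUBIC)
b=cv2.resize(c["pixels"][196:236,360:400],None,fx=9,fy=9,interpolation=cv2.INTER_CUBIC)
cv2.imwrite("pics/zoom.png",np.hstack([a,b[:360,:360]])[...,::-1])
```

```text
counter z -0.001189029131860364
hub 171 [ 0.4837 -0.1657  0.0266] 0.026290833588735074
knob 53 [ 0.5319 -0.1927  0.0663] 0.0672182819279421
shelf 618 [0.4793 0.268  0.0502] [0.021  0.0209 0.0035] [0.0827 0.0808 0.0197]
housing 673 [0.4753 0.1536 0.0886]
((476.6502685546875, 153.69598388671875), (79.59395599365234, 76.99932861328125), 88.12860107421875)
shaft 27 [0.4754 0.153  0.1072] [[0.484  0.1551 0.1116]
 [0.4826 0.1582 0.102 ]
 [0.4811 0.155  0.1118]
 [0.4819 0.1523 0.1069]
 [0.4815 0.1494 0.1094]
 [0.479  0.158  0.1065]
 [0.4793 0.1552 0.1045]
 [0.4789 0.1523 0.1075]
 [0.4777 0.1492 0.1156]
 [0.4785 0.1465 0.1106]
 [0.4752 0.1606 0.1126]
 [0.4766 0.1581 0.1033]
 [0.4762 0.1551 0.1063]
 [0.4756 0.1521 0.1105]
 [0.4761 0.1494 0.1072]
 [0.4761 0.1465 0.1076]
 [0.4732 0.1608 0.1065]
 [0.4734 0.158  0.1052]
 [0.4725 0.1549 0.1113]
 [0.4729 0.1521 0.1091]
 [0.4731 0.1493 0.1079]
 [0.4704 0.155  0.1063]
 [0.4697 0.152  0.111 ]
 [0.471  0.1494 0.1031]
 [0.4683 0.1523 0.1016]
 [0.4685 0.1495 0.1   ]
 [0.4629 0.1437 0.0991]]
crank 276
[[542, -191, 70], [540, -186, 64], [538, -190, 73], [5
[... 1769 characters left out ...]
 -169, 22], [476, -174, 30], [477, -180, 25], [473, -144, 31], [473, -150, 28], [475, -158, 14], [473, -162, 29], [474, -169, 23], [474, -174, 28], [472, -143, 13], [470, -147, 28], [470, -153, 30], [471, -160, 24], [471, -166, 24], [471, -171, 28], [470, -176, 31], [470, -150, 8], [467, -152, 34], [468, -159, 26], [468, -165, 25], [469, -172, 21], [468, -155, -1], [466, -157, 20], [464, -161, 31], [465, -168, 24], [465, -174, 25], [464, -159, 8], [462, -163, 23], [463, -169, 20], [462, -163, 4], [460, -167, 14]]
base ((484.3739013671875, 212.4251708984375), (263.52508544921875, 262.24273681640625), 5.468963623046875) [0.463  0.1993 0.0111]
cab 0.600834319444119 [0.1281 0.2486 0.5562 0.5753]
```

View pics/zoom.png

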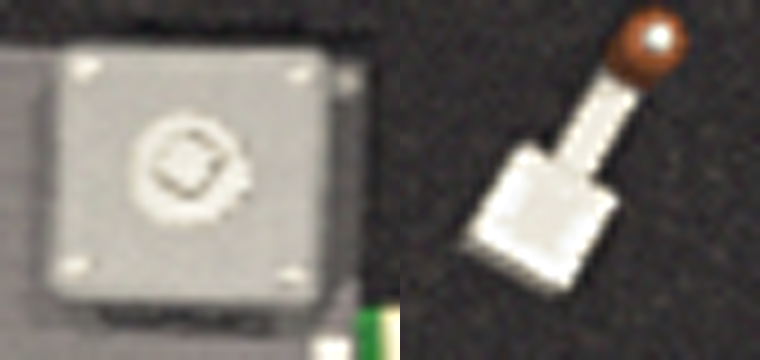

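The zoom shows the shaft as a square turned about 45°, centred near (188,165) in the left crop. The hub's corners are sharp in the right crop, with the arm pointing up and to the right. Next I fit both squares to the pixels.

```bash
cat >> h.py <<'E'
def proj(c,X):
    X=np.array(X,float).reshape(-1,3)
    q=(X-np.array(c["position"]))@rot(c); q=q*[1,-1,-1]
    K=np.array([[c["fx"],0,c["cx"]],[0,c["fy"],c["cy"]],[0,0,1.]])
    return cv2.projectPoints(q,np.zeros(3),np.zeros(3),K,np.array(c["dist_coeffs"],float))[0].reshape(-1,2)
def samp(g,uv): return cv2.remap(g,uv[:,0].astype(np.float32).reshape(-1,1),uv[:,1].astype(np.float32).reshape(-1,1),cv2.INTER_CUBIC).ravel()
def sq(x,y,th,z,s,n=15,rad=0):
    t=np.linspace(-1,1,n)*s/2; h=s/2
    p=np.r_[np.c_[t,0*t-h],np.c_[t,0*t+h],np.c_[0*t-h,t],np.c_[0*t+h,t]]
    a=np.radians(th); M=np.array([[np.cos(a),-np.sin(a)],[np.sin(a),np.cos(a)]])
    return np.c_[p@M.T+[x,y],np.full(len(p),z)]
def fit(c,g,x0,z,S,W,span=.006,ths=range(0,90,3)):
    from scipy.optimize import minimize
    f=lambda v:-sum(w*samp(g,proj(c,sq(v[0]/1e3,v[1]/1e3,v[2],z,s))).mean() for s,w in zip(S,W))
    best=[]
    for th in ths:
        o=minimize(f,[x0[0]*1e3,x0[1]*1e3,th],method="Nelder-Mead",options=dict(initial_simplex=np.array([[x0[0]*1e3,x0[1]*1e3,th],[x0[0]*1e3+2,x0[1]*1e3,th],[x0[0]*1e3,x0[1]*1e3+2,th],[x0[0]*1e3,x0[1]*1e3,th+5]])))
        best.append((o.fun,*o.x))
    best.sort(); return np.array(best[:4]).round(2)
E
python3 - <<'E'
from h import *
cs=[cap("top") for _ in range(4)]; c=cs[0]
g=np.mean([cv2.cvtColor(k["pixels"],cv2.COLOR_RGB2GRAY).astype(np.float32) for k in cs],0).astype(np.float32)
np.set_printoptions(suppress=True)
print("hub",fit(c,g,(.482,-.165),.027,(.033,.039),(1,-1),ths=range(0,90,10)))
for S,W in (((.014,),(-1,)),((.010,.014,.019),(.5,-1,.5)),((.010,.015),(1,-1)),((.0145,.018),(-1,1))):
    print("shaft",fit(c,g,(.4755,.153),.108,S,W,ths=range(0,90,10)))
# scores vs theta at fixed centre
b=cv2.HoughCircles
Z=np.median([k["range_z"] for k in cs],0); c["range_z"]=Z; P=cloud(c)
m=(np.hypot(P[...,0]-.479,P[...,1]-.268)<.035); print("shelf",np.median(P[m],0),P[m].mean(0))
m=(np.hypot(P[...,0]-.4755,P[...,1]-.153)<.036)&(np.hypot(P[...,0]-.4755,P[...,1]-.153)>.022); print("housing",np.median(P[m],0))
m=(abs(P[...,0]-.48)<.13)&(abs(P[...,1]+.03)<.0)|((abs(P[...,0]-.42)<.02)&(abs(P[...,1]+.17)<.06)); print("counter",np.median(P[m],0))
m=(np.hypot(P[...,0]-.532,P[...,1]+.1925)<.02)&(P[...,2]>.055); print("knob",P[m].mean(0),np.median(P[m],0))
cc=cv2.cvtColor(c["pixels"],cv2.COLOR_RGB2HSV)
m=(np.hypot(P[...,0]-.479,P[...,1]-.268)<.06)&(P[...,2]>.03)&(cc[...,1]>100); v,u=np.nonzero(m); print("shelf centre",world(c,[[u.mean(),v.mean()]],.051))
E
```

```text
hub [[-118.95  481.24 -163.65   59.77]
 [-118.94  481.24 -163.68  -30.21]
 [-118.93  481.22 -163.7    59.55]
 [-118.92  481.26 -163.79   59.88]]
shaft [[195.01 476.02 154.09  52.68]
 [195.01 476.03 153.94  51.96]
 [195.03 475.94 154.02  51.88]
 [195.04 476.03 154.01  52.62]]
shaft [[-25.78 476.2  154.1   51.85]
 [-25.77 476.19 154.09  52.77]
 [-25.71 476.2  154.03  54.06]
 [-25.7  476.12 154.07  51.89]]
shaft [[-29.08 476.7  154.52  58.27]
 [-29.05 476.77 154.51  57.83]
 [-29.04 476.71 154.47  58.22]
 [-29.03 476.76 154.51  58.08]]
shaft [[-19.95 475.71 153.81  45.16]
 [-19.94 475.71 153.82  45.22]
 [-19.93 475.68 153.99  39.61]
 [-19.88 475.81 153.62  45.84]]
shelf [0.47822595 0.26804856 0.05045183] [0.47902038 0.26793668 0.05041772]
housing [0.47536799 0.15247492 0.08862058]
counter [ 0.41963608 -0.16955641 -0.0011142 ]
knob [ 0.53211878 -0.19273973  0.06684989] [ 0.53205413 -0.19292123  0.06732132]
shelf centre [[0.4797597  0.26840635 0.051     ]]
```

```bash
cat > pl.py <<'E'
from h import *
import json,sys
# usage: plan([(n,x,y,z,yaw,claw),...]) n rows linearly interpolated to that pose; tool pointing down
def load(): return json.load(open("cmd.json"))
def plan(segs,save=True):
    x0=load(); R0=R.from_euler('xyz',[180,0,x0[3]],degrees=True)
    cur=np.array(x0); T=[];D=[];C=[]
    for n,*t in segs:
        t=np.array(t,float)
        for i in range(1,n+1):
            p=cur+(t[:4]-cur)*i/n
            T.append((R0.inv().apply(p[:3]-x0[:3])/.5).round(4).tolist())
            D.append([0,0,round(-(p[3]-x0[3])/360,5)]); C.append(float(t[4]))
        cur=t[:4]
    assert len(T)==10,len(T)
    print(json.dumps({"travel":T,"dr":D,"claw":C}))
    # what the rounded last row really commands
    f=R0.apply(np.array(T[-1])*.5)+x0[:3]
    if save: json.dump([*f.tolist(),x0[3]-D[-1][2]*360],open("cmd.json","w"))
def st(): 
    s=r.get_state(); print("t",round(s["time_s"],2),"tcp",(s["tcp_pos"]*1e3).round(1),s["eef_rot"].round(1),"F",s["contact_force"].round(1),"M",s["moment"].round(2),"w",round(s["gripper_width"]*1e3,1),"g",round(float(s["gripper_force"]),1))
E
python3 - <<'E'
from pl import *
json.dump([.292,.608,.227,-25.66],open("cmd.json","w"))
plan([(10,.44,.06,.22,-30.2,1)])
plan([(5,.4847,-.1657,.15,-30.2,1),(4,.4847,-.1657,.04,-30.2,1),(1,.4847,-.1657,.04,-30.2,1)])
E
```

```text
{"travel": [[0.0741, 0.086, 0.0014], [0.1483, 0.1719, 0.0028], [0.2224, 0.2579, 0.0042], [0.2966, 0.3439, 0.0056], [0.3707, 0.4299, 0.007], [0.4448, 0.5158, 0.0084], [0.519, 0.6018, 0.0098], [0.5931, 0.6878, 0.0112], [0.6673, 0.7738, 0.0126], [0.7414, 0.8597, 0.014]], "dr": [[0, 0, 0.00126], [0, 0, 0.00252], [0, 0, 0.00378], [0, 0, 0.00504], [0, 0, 0.00631], [0, 0, 0.00757], [0, 0, 0.00883], [0, 0, 0.01009], [0, 0, 0.01135], [0, 0, 0.01261]], "claw": [1.0, 1.0, 1.0, 1.0, 1.0, 1.0, 1.0, 1.0, 1.0, 1.0]}
{"travel": [[0.0609, 0.069, 0.028], [0.1217, 0.1381, 0.056], [0.1826, 0.2071, 0.084], [0.2435, 0.2762, 0.112], [0.3043, 0.3452, 0.14], [0.3043, 0.3452, 0.195], [0.3043, 0.3452, 0.25], [0.3043, 0.3452, 0.305], [0.3043, 0.3452, 0.36], [0.3043, 0.3452, 0.36]], "dr": [[0, 0, 0.0], [0, 0, 0.0], [0, 0, 0.0], [0, 0, 0.0], [0, 0, 0.0], [0, 0, 0.0], [0, 0, 0.0], [0, 0, 0.0], [0, 0, 0.0], [0, 0, 0.0]], "claw": [1.0, 1.0, 1.0, 1.0, 1.0, 1.0, 1.0, 1.0, 1.0, 1.0]}
```

>>> jog_arm:
  travel:
    - [0.0741,0.086,0.0014]
    - [0.1483,0.1719,0.0028]
    - [0.2224,0.2579,0.0042]
    - [0.2966,0.3439,0.0056]
    - [0.3707,0.4299,0.007]
    - [0.4448,0.5158,0.0084]
    - [0.519,0.6018,0.0098]
    - [0.5931,0.6878,0.0112]
    - [0.6673,0.7738,0.0126]
    - [0.7414,0.8597,0.014]
  dr:
    - [0,0,0.00126]
    - [0,0,0.00252]
    - [0,0,0.00378]
    - [0,0,0.00504]
    - [0,0,0.00631]
    - [0,0,0.00757]
    - [0,0,0.00883]
    - [0,0,0.01009]
    - [0,0,0.01135]
    - [0,0,0.01261]
  claw: [1,1,1,1,1,1,1,1,1,1]
  newtons: 30

```text
time_s: 2.3
tcp_pos: [0.4406, 0.0588, 0.2201]
eef_rot: [-179.9, -0.0, -30.2]
contact_force: [1.9, 0.5, 0.1]
gripper_width: 0.0876
gripper_force: 0.0
```

>>> jog_arm:
  travel:
    - [0.0609,0.069,0.028]
    - [0.1217,0.1381,0.056]
    - [0.1826,0.2071,0.084]
    - [0.2435,0.2762,0.112]
    - [0.3043,0.3452,0.14]
    - [0.3043,0.3452,0.195]
    - [0.3043,0.3452,0.25]
    - [0.3043,0.3452,0.305]
    - [0.3043,0.3452,0.36]
    - [0.3043,0.3452,0.36]
  dr:
    - [0,0,0]
    - [0,0,0]
    - [0,0,0]
    - [0,0,0]
    - [0,0,0]
    - [0,0,0]
    - [0,0,0]
    - [0,0,0]
    - [0,0,0]
    - [0,0,0]
  claw: [1,1,1,1,1,1,1,1,1,1]

```text
time_s: 3.55
tcp_pos: [0.4836, -0.1653, 0.0381]
eef_rot: [179.9, 0.2, -30.2]
contact_force: [1.0, -0.9, 0.7]
gripper_width: 0.0876
gripper_force: 0.0
```

Run:
```python
from pl import *
st()
c=cap("scene"); P=cloud(c)
# second-view check: gather shaft/housing and crank heights
for nm,x,y,rad,z0,z1 in (("housing",.476,.154,.05,.08,.097),("shaft",.476,.154,.012,.1,.125),("knob",.533,-.194,.02,.055,.08),("hub",.481,-.164,.02,.018,.035),("shelf",.48,.268,.036,.04,.07)):
    q=P[(np.hypot(P[...,0]-x,P[...,1]-y)<rad)&(P[...,2]>z0)&(P[...,2]<z1)]; print(nm,len(q),np.median(q,0).round(4) if len(q) else "")
print(proj(c,[[.4812,-.1637,.028],[.533,-.194,.07],[.476,.154,.109],[.4847,-.1657,.04]]).round(1))
a=cv2.resize(c["pixels"][150:260,230:350],None,fx=5,fy=5,interpolation=cv2.INTER_CUBIC); cv2.imwrite("pics/sc1.png",a[...,::-1])
```

```text
t 3.55 tcp [ 483.6 -165.3   38.1] [179.9   0.2 -30.2] F [ 1.  -0.9  0.7] M [-0.01 -0.02 -0.01] w 87.6 g 0.0
housing 241 [0.4668 0.1658 0.089 ]
shaft 15 [0.476  0.1586 0.1064]
knob 18 [ 0.5312 -0.189   0.0626]
hub 36 [ 0.4789 -0.163   0.0267]
shelf 171 [0.4796 0.2694 0.0515]
[[327.6 198. ]
 [322.  183.4]
 [276.3 207.3]
 [327.2 195. ]]
```

View pics/sc1.png

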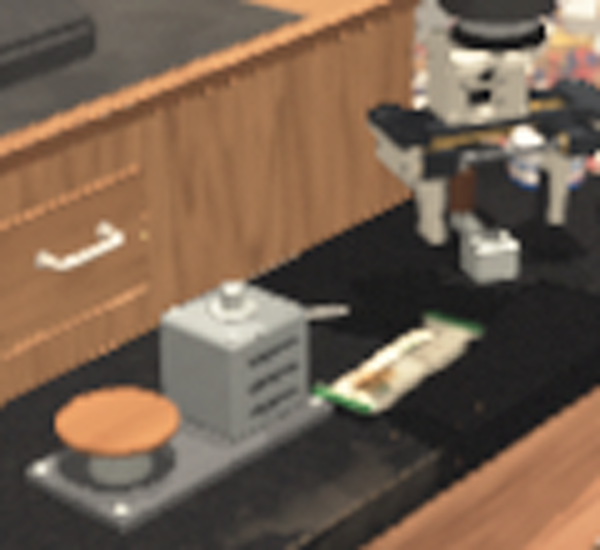

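The scene crop shows the fingers straddling the hub at (490,250) and the shaft at (232,292). Both agree with my projections to about a pixel, so I descend and grip.

Run:
```python
from pl import *
plan([(3,.4847,-.1657,.005,-30.2,1),(7,.4847,-.1657,.005,-30.2,.3)])
```

```text
{"travel": [[0.0, 0.0, 0.0233], [0.0, 0.0, 0.0467], [0.0, 0.0, 0.07], [0.0, 0.0, 0.07], [0.0, 0.0, 0.07], [0.0, 0.0, 0.07], [0.0, 0.0, 0.07], [0.0, 0.0, 0.07], [0.0, 0.0, 0.07], [0.0, 0.0, 0.07]], "dr": [[0, 0, 0.0], [0, 0, 0.0], [0, 0, 0.0], [0, 0, 0.0], [0, 0, 0.0], [0, 0, 0.0], [0, 0, 0.0], [0, 0, 0.0], [0, 0, 0.0], [0, 0, 0.0]], "claw": [1.0, 1.0, 1.0, 0.3, 0.3, 0.3, 0.3, 0.3, 0.3, 0.3]}
```

>>> jog_arm:
  travel:
    - [0,0,0.0233]
    - [0,0,0.0467]
    - [0,0,0.07]
    - [0,0,0.07]
    - [0,0,0.07]
    - [0,0,0.07]
    - [0,0,0.07]
    - [0,0,0.07]
    - [0,0,0.07]
    - [0,0,0.07]
  dr:
    - [0,0,0]
    - [0,0,0]
    - [0,0,0]
    - [0,0,0]
    - [0,0,0]
    - [0,0,0]
    - [0,0,0]
    - [0,0,0]
    - [0,0,0]
    - [0,0,0]
  claw: [1,1,1,0.3,0.3,0.3,0.3,0.3,0.3,0.3]
  newtons: 30

```text
time_s: 4.85
tcp_pos: [0.485, -0.1653, 0.0047]
eef_rot: [-180.0, -0.0, -30.2]
contact_force: [-0.7, 0.7, 2.1]
gripper_width: 0.036
gripper_force: 30.0
```

Run:
```python
from pl import *
plan([(3,.4847,-.1657,.15,-30.2,.3),(6,.4792,.1514,.15,-39,.3),(1,.4792,.1514,.135,-39,.3)])
```

```text
{"travel": [[0.0, 0.0, -0.0967], [0.0, 0.0, -0.1933], [0.0, 0.0, -0.29], [-0.0547, -0.0904, -0.29], [-0.1095, -0.1809, -0.29], [-0.1642, -0.2713, -0.29], [-0.219, -0.3617, -0.29], [-0.2737, -0.4522, -0.29], [-0.3285, -0.5426, -0.29], [-0.3285, -0.5426, -0.26]], "dr": [[0, 0, 0.0], [0, 0, 0.0], [0, 0, 0.0], [0, 0, 0.00408], [0, 0, 0.00815], [0, 0, 0.01222], [0, 0, 0.0163], [0, 0, 0.02037], [0, 0, 0.02445], [0, 0, 0.02445]], "claw": [0.3, 0.3, 0.3, 0.3, 0.3, 0.3, 0.3, 0.3, 0.3, 0.3]}
```

>>> jog_arm:
  travel:
    - [0,0,-0.0967]
    - [0,0,-0.1933]
    - [0,0,-0.29]
    - [-0.0627,-0.0904,-0.29]
    - [-0.1254,-0.1808,-0.29]
    - [-0.1881,-0.2712,-0.29]
    - [-0.2507,-0.3616,-0.29]
    - [-0.3135,-0.452,-0.29]
    - [-0.3286,-0.5425,-0.29]
    - [-0.3286,-0.5425,-0.29]
  dr:
    - [0,0,0]
    - [0,0,0]
    - [0,0,0]
    - [0,0,0]
    - [0,0,0]
    - [0,0,0]
    - [0,0,0]
    - [0,0,0]
    - [0,0,0]
    - [0,0,0]
  claw: [0.3,0.3,0.3,0.3,0.3,0.3,0.3,0.3,0.3,0.3]

```text
time_s: 6.1
tcp_pos: [0.4799, 0.1546, 0.1491]
eef_rot: [-180.0, 0.0, -30.0]
contact_force: [0.1, -0.3, -3.2]
gripper_width: 0.0359
gripper_force: 30.0
```

That last move held the yaw at -30.2 and left out the final dip, because I sent it before the script had printed its plan. I'll reset the commanded pose from the rows actually sent, and from now on wait for each plan.

Run:
```python
from pl import *
x0=[.4847,-.1657,.005]; f=R.from_euler('xyz',[180,0,-30.2],degrees=True).apply(np.array([-.3286,-.5425,-.29])*.5)+x0
json.dump([*f,-30.2],open("cmd.json","w")); print(f)
plan([(4,.4792,.1514,.125,-39,.3),(2,.4792,.1514,.117,-39,.3),(4,.4792,.1514,.117,-39,.3)])
```

```text
[0.47914381 0.15138072 0.15      ]
{"travel": [[0.0, -0.0, 0.0125], [0.0, -0.0, 0.025], [0.0001, -0.0001, 0.0375], [0.0001, -0.0001, 0.05], [0.0001, -0.0001, 0.058], [0.0001, -0.0001, 0.066], [0.0001, -0.0001, 0.066], [0.0001, -0.0001, 0.066], [0.0001, -0.0001, 0.066], [0.0001, -0.0001, 0.066]], "dr": [[0, 0, 0.00611], [0, 0, 0.01222], [0, 0, 0.01833], [0, 0, 0.02444], [0, 0, 0.02444], [0, 0, 0.02444], [0, 0, 0.02444], [0, 0, 0.02444], [0, 0, 0.02444], [0, 0, 0.02444]], "claw": [0.3, 0.3, 0.3, 0.3, 0.3, 0.3, 0.3, 0.3, 0.3, 0.3]}
```

>>> jog_arm:
  travel:
    - [0.0,0.0,0.0125]
    - [0.0,0.0,0.025]
    - [0.0001,-0.0001,0.0375]
    - [0.0001,-0.0001,0.05]
    - [0.0001,-0.0001,0.058]
    - [0.0001,-0.0001,0.066]
    - [0.0001,-0.0001,0.066]
    - [0.0001,-0.0001,0.066]
    - [0.0001,-0.0001,0.066]
    - [0.0001,-0.0001,0.066]
  dr:
    - [0,0,0.00611]
    - [0,0,0.01222]
    - [0,0,0.01833]
    - [0,0,0.02444]
    - [0,0,0.02444]
    - [0,0,0.02444]
    - [0,0,0.02444]
    - [0,0,0.02444]
    - [0,0,0.02444]
    - [0,0,0.02444]
  claw: [0.3,0.3,0.3,0.3,0.3,0.3,0.3,0.3,0.3,0.3]

```text
time_s: 7.35
tcp_pos: [0.4795, 0.1519, 0.1167]
eef_rot: [-180.0, -0.0, -39.0]
contact_force: [0.0, 0.2, -2.1]
gripper_width: 0.0359
gripper_force: 30.0
```

Run:
```python
from pl import *
st()
c=cap("scene")
a=cv2.resize(c["pixels"][170:230,240:320],None,fx=9,fy=9,interpolation=cv2.INTER_CUBIC); cv2.imwrite("pics/sc2.png",a[...,::-1])
s=r.get_state(); y=np.radians(s["eef_rot"][2]); t=s["tcp_pos"]; h=t-[4.1e-3*np.cos(y),4.1e-3*np.sin(y),0]; print("hub",h)
print(proj(c,[[.476,.154,.109],[h[0],h[1],t[2]-.0047],[h[0],h[1],t[2]+.0233]]).round(1))
```

```text
t 7.35 tcp [479.5 151.9 116.7] [-180.   -0.  -39.] F [ 0.   0.2 -2.1] M [ 0.02  0.04 -0.04] w 35.9 g 30.0
hub [0.47633109 0.15446147 0.11667529]
[[276.3 207.3]
 [276.2 206.5]
 [275.9 199.3]]
```

View pics/sc2.png

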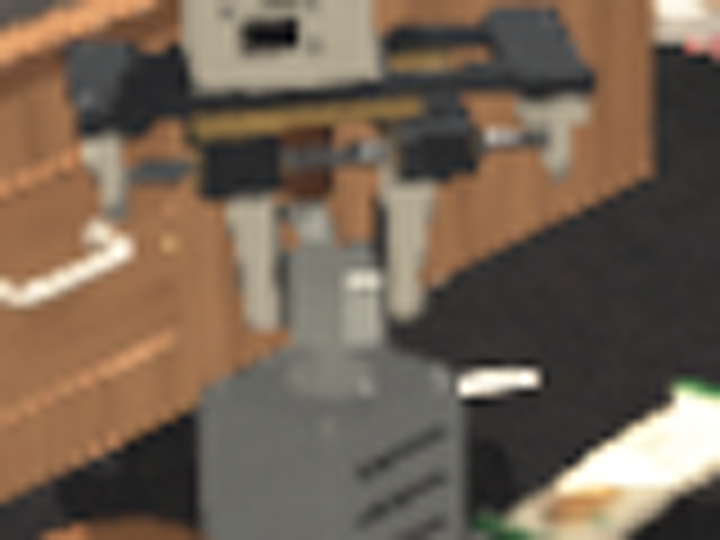

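The crop shows the hub at about (335,300), centred over the collar at (335,375). I lower until it just touches.

Run:
```python
from pl import *
plan([(6,.4790,.1512,.1115,-39,.3),(4,.4790,.1512,.1115,-39,.3)])
```

```text
{"travel": [[-0.0, 0.0001, 0.0018], [-0.0, 0.0002, 0.0037], [-0.0, 0.0003, 0.0055], [-0.0001, 0.0004, 0.0073], [-0.0001, 0.0005, 0.0092], [-0.0001, 0.0006, 0.011], [-0.0001, 0.0006, 0.011], [-0.0001, 0.0006, 0.011], [-0.0001, 0.0006, 0.011], [-0.0001, 0.0006, 0.011]], "dr": [[0, 0, 0.0], [0, 0, 0.0], [0, 0, 0.0], [0, 0, 0.0], [0, 0, 0.0], [0, 0, 0.0], [0, 0, 0.0], [0, 0, 0.0], [0, 0, 0.0], [0, 0, 0.0]], "claw": [0.3, 0.3, 0.3, 0.3, 0.3, 0.3, 0.3, 0.3, 0.3, 0.3]}
```

>>> jog_arm:
  travel:
    - [0,0.0001,0.0018]
    - [0,0.0002,0.0037]
    - [0,0.0003,0.0055]
    - [-0.0001,0.0004,0.0073]
    - [-0.0001,0.0005,0.0092]
    - [-0.0001,0.0006,0.011]
    - [-0.0001,0.0006,0.011]
    - [-0.0001,0.0006,0.011]
    - [-0.0001,0.0006,0.011]
    - [-0.0001,0.0006,0.011]
  dr:
    - [0,0,0]
    - [0,0,0]
    - [0,0,0]
    - [0,0,0]
    - [0,0,0]
    - [0,0,0]
    - [0,0,0]
    - [0,0,0]
    - [0,0,0]
    - [0,0,0]
  claw: [0.3,0.3,0.3,0.3,0.3,0.3,0.3,0.3,0.3,0.3]

```text
time_s: 8.65
tcp_pos: [0.4798, 0.1518, 0.1128]
eef_rot: [-179.9, -0.1, -39.0]
contact_force: [-5.5, -0.6, 14.5]
gripper_width: 0.0359
gripper_force: 30.0
```

```bash
python3 -c "from pl import *;st()"
```

```text
t 8.65 tcp [479.8 151.8 112.8] [-1.799e+02 -1.000e-01 -3.900e+01] F [-5.5 -0.6 14.5] M [-0.31  2.25  0.  ] w 35.9 g 30.0
```

Contact came at the shaft top (108–109 mm). I back off to light pressure and sweep yaw about the hub's centre, feeling for the drop.

```bash
cat >> pl.py <<'E'
def hp(segs):
    """segs (n,hubx_mm,huby_mm,tcpz_mm,yaw): commanded hub centre"""
    plan([(n,x/1e3+.0041*np.cos(np.radians(w)),y/1e3+.0041*np.sin(np.radians(w)),z/1e3,w,.3) for n,x,y,z,w in segs])
def hub():
    s=r.get_state(); w=np.radians(s["eef_rot"][2]); st(); print("hub",(s["tcp_pos"][:2]*1e3-4.1*np.array([np.cos(w),np.sin(w)])).round(2))
E
python3 - <<'E'
from pl import *
hp([(3,475.5,153.5,112,-45),(6,475.5,153.5,112,-33),(1,475.5,153.5,112,-33)])
E
```

```text
{"travel": [[-0.0001, 0.0006, -0.0003], [-0.0001, 0.0011, -0.0007], [-0.0002, 0.0017, -0.001], [-0.0002, 0.0014, -0.001], [-0.0002, 0.0011, -0.001], [-0.0002, 0.0008, -0.001], [-0.0002, 0.0005, -0.001], [-0.0002, 0.0002, -0.001], [-0.0002, -0.0001, -0.001], [-0.0002, -0.0001, -0.001]], "dr": [[0, 0, 0.00556], [0, 0, 0.01111], [0, 0, 0.01667], [0, 0, 0.01112], [0, 0, 0.00556], [0, 0, 0.0], [0, 0, -0.00555], [0, 0, -0.01111], [0, 0, -0.01666], [0, 0, -0.01666]], "claw": [0.3, 0.3, 0.3, 0.3, 0.3, 0.3, 0.3, 0.3, 0.3, 0.3]}
```

>>> jog_arm:
  travel:
    - [-0.0001,0.0006,-0.0003]
    - [-0.0001,0.0011,-0.0007]
    - [-0.0002,0.0017,-0.001]
    - [-0.0002,0.0014,-0.001]
    - [-0.0002,0.0011,-0.001]
    - [-0.0002,0.0008,-0.001]
    - [-0.0002,0.0005,-0.001]
    - [-0.0002,0.0002,-0.001]
    - [-0.0002,-0.0001,-0.001]
    - [-0.0002,-0.0001,-0.001]
  dr:
    - [0,0,0.00556]
    - [0,0,0.01111]
    - [0,0,0.01667]
    - [0,0,0.01112]
    - [0,0,0.00556]
    - [0,0,0.0]
    - [0,0,-0.00555]
    - [0,0,-0.01111]
    - [0,0,-0.01666]
    - [0,0,-0.01666]
  claw: [0.3,0.3,0.3,0.3,0.3,0.3,0.3,0.3,0.3,0.3]

```text
time_s: 9.9
tcp_pos: [0.4803, 0.1526, 0.1121]
eef_rot: [-179.8, -0.1, -33.0]
contact_force: [2.6, 2.6, -1.8]
gripper_width: 0.0357
gripper_force: 30.0
```

```bash
python3 -c "from pl import *;hub()"
```

```text
t 9.9 tcp [480.3 152.6 112.1] [-1.798e+02 -1.000e-01 -3.300e+01] F [ 2.6  2.6 -1.8] M [ 1.   -0.89  0.04] w 35.7 g 30.0
hub [476.82 154.86]
```

It has dropped into the socket: no upward force at 112.1 mm, and the shaft holds it sideways at hub (476.8, 154.9). I recentre and lower further.

Run:
```python
from pl import *
hp([(2,476.8,154.8,112,-34),(5,476.8,154.8,108,-34),(3,476.8,154.8,108,-34)])
```

```text
{"travel": [[0.0004, -0.0017, -0.0], [0.0008, -0.0034, -0.0], [0.0008, -0.0034, 0.0016], [0.0008, -0.0034, 0.0032], [0.0008, -0.0034, 0.0048], [0.0008, -0.0034, 0.0064], [0.0008, -0.0034, 0.008], [0.0008, -0.0034, 0.008], [0.0008, -0.0034, 0.008], [0.0008, -0.0034, 0.008]], "dr": [[0, 0, 0.00139], [0, 0, 0.00278], [0, 0, 0.00278], [0, 0, 0.00278], [0, 0, 0.00278], [0, 0, 0.00278], [0, 0, 0.00278], [0, 0, 0.00278], [0, 0, 0.00278], [0, 0, 0.00278]], "claw": [0.3, 0.3, 0.3, 0.3, 0.3, 0.3, 0.3, 0.3, 0.3, 0.3]}
```

>>> jog_arm:
  travel:
    - [0.0004,-0.0017,0]
    - [0.0008,-0.0034,0]
    - [0.0008,-0.0034,0.0016]
    - [0.0008,-0.0034,0.0032]
    - [0.0008,-0.0034,0.0048]
    - [0.0008,-0.0034,0.0064]
    - [0.0008,-0.0034,0.008]
    - [0.0008,-0.0034,0.008]
    - [0.0008,-0.0034,0.008]
    - [0.0008,-0.0034,0.008]
  dr:
    - [0,0,0.00139]
    - [0,0,0.00278]
    - [0,0,0.00278]
    - [0,0,0.00278]
    - [0,0,0.00278]
    - [0,0,0.00278]
    - [0,0,0.00278]
    - [0,0,0.00278]
    - [0,0,0.00278]
    - [0,0,0.00278]
  claw: [0.3,0.3,0.3,0.3,0.3,0.3,0.3,0.3,0.3,0.3]

```text
time_s: 11.15
tcp_pos: [0.4804, 0.1529, 0.1075]
eef_rot: [180.0, 0.0, -34.0]
contact_force: [0.8, 0.7, -2.7]
gripper_width: 0.036
gripper_force: 30.0
```

Run:
```python
from pl import *
hub()
hp([(7,476.5,154.5,100,-34),(3,476.5,154.5,100,-34)])
```

```text
t 11.15 tcp [480.4 152.9 107.5] [180.   0. -34.] F [ 0.8  0.7 -2.7] M [ 0.4  -0.36 -0.03] w 36.0 g 30.0
hub [476.98 155.18]
{"travel": [[-0.0, 0.0001, 0.0023], [-0.0, 0.0002, 0.0046], [-0.0001, 0.0004, 0.0069], [-0.0001, 0.0005, 0.0091], [-0.0001, 0.0006, 0.0114], [-0.0001, 0.0007, 0.0137], [-0.0002, 0.0008, 0.016], [-0.0002, 0.0008, 0.016], [-0.0002, 0.0008, 0.016], [-0.0002, 0.0008, 0.016]], "dr": [[0, 0, -0.0], [0, 0, -0.0], [0, 0, -0.0], [0, 0, -0.0], [0, 0, -0.0], [0, 0, -0.0], [0, 0, -0.0], [0, 0, -0.0], [0, 0, -0.0], [0, 0, -0.0]], "claw": [0.3, 0.3, 0.3, 0.3, 0.3, 0.3, 0.3, 0.3, 0.3, 0.3]}
```

Sliding freely. I continue down, keeping the xy nudge towards the shaft's side.

Run:
```python
from pl import *
json.dump([.4768+.0041*np.cos(np.radians(-34)),.1548+.0041*np.sin(np.radians(-34)),.108,-34.0],open("cmd.json","w"))
hp([(7,477,155,100,-34),(3,477,155,100,-34)])
```

```text
{"travel": [[0.0, -0.0001, 0.0023], [0.0, -0.0002, 0.0046], [0.0, -0.0002, 0.0069], [0.0001, -0.0003, 0.0091], [0.0001, -0.0004, 0.0114], [0.0001, -0.0005, 0.0137], [0.0001, -0.0006, 0.016], [0.0001, -0.0006, 0.016], [0.0001, -0.0006, 0.016], [0.0001, -0.0006, 0.016]], "dr": [[0, 0, -0.0], [0, 0, -0.0], [0, 0, -0.0], [0, 0, -0.0], [0, 0, -0.0], [0, 0, -0.0], [0, 0, -0.0], [0, 0, -0.0], [0, 0, -0.0], [0, 0, -0.0]], "claw": [0.3, 0.3, 0.3, 0.3, 0.3, 0.3, 0.3, 0.3, 0.3, 0.3]}
```

>>> jog_arm:
  travel:
    - [0.0,-0.0001,0.0023]
    - [0.0,-0.0002,0.0046]
    - [0.0,-0.0002,0.0069]
    - [0.0001,-0.0003,0.0091]
    - [0.0001,-0.0004,0.0114]
    - [0.0001,-0.0005,0.0137]
    - [0.0001,-0.0006,0.016]
    - [0.0001,-0.0006,0.016]
    - [0.0001,-0.0006,0.016]
    - [0.0001,-0.0006,0.016]
  dr:
    - [0,0,0]
    - [0,0,0]
    - [0,0,0]
    - [0,0,0]
    - [0,0,0]
    - [0,0,0]
    - [0,0,0]
    - [0,0,0]
    - [0,0,0]
    - [0,0,0]
  claw: [0.3,0.3,0.3,0.3,0.3,0.3,0.3,0.3,0.3,0.3]

```text
time_s: 12.4
tcp_pos: [0.4807, 0.1532, 0.0996]
eef_rot: [-180.0, -0.0, -34.0]
contact_force: [-0.1, 0.2, -2.3]
gripper_width: 0.0357
gripper_force: 30.0
```

Run:
```python
from pl import *
hub()
hp([(5,477,155,97.4,-34),(5,477,155,97.4,-34)])
```

```text
t 12.4 tcp [480.7 153.2  99.6] [-180.   -0.  -34.] F [-0.1  0.2 -2.3] M [ 0.04  0.03 -0.06] w 35.7 g 30.0
hub [477.3  155.48]
{"travel": [[0.0, 0.0, 0.001], [0.0, 0.0, 0.0021], [0.0, 0.0, 0.0031], [0.0, 0.0, 0.0042], [0.0, 0.0, 0.0052], [0.0, 0.0, 0.0052], [0.0, 0.0, 0.0052], [0.0, 0.0, 0.0052], [0.0, 0.0, 0.0052], [0.0, 0.0, 0.0052]], "dr": [[0, 0, -0.0], [0, 0, -0.0], [0, 0, -0.0], [0, 0, -0.0], [0, 0, -0.0], [0, 0, -0.0], [0, 0, -0.0], [0, 0, -0.0], [0, 0, -0.0], [0, 0, -0.0]], "claw": [0.3, 0.3, 0.3, 0.3, 0.3, 0.3, 0.3, 0.3, 0.3, 0.3]}
```

>>> jog_arm:
  travel:
    - [0,0,0.0014]
    - [0,0,0.0028]
    - [0,0,0.0042]
    - [0,0,0.0056]
    - [0,0,0.0068]
    - [0,0,0.0068]
    - [0,0,0.0068]
    - [0,0,0.0068]
    - [0,0,0.0068]
    - [0,0,0.0068]
  dr:
    - [0,0,0]
    - [0,0,0]
    - [0,0,0]
    - [0,0,0]
    - [0,0,0]
    - [0,0,0]
    - [0,0,0]
    - [0,0,0]
    - [0,0,0]
    - [0,0,0]
  claw: [0.3,0.3,0.3,0.3,0.3,0.3,0.3,0.3,0.3,0.3]

```text
time_s: 13.65
tcp_pos: [0.4807, 0.1532, 0.0977]
eef_rot: [-180.0, -0.0, -34.0]
contact_force: [-7.9, -0.8, 14.9]
gripper_width: 0.0358
gripper_force: 30.0
```

Run:
```python
from pl import *
x=load(); x[2]=.100-.0034; json.dump(x,open("cmd.json","w"))
hub()
```

```text
t 13.65 tcp [480.7 153.2  97.7] [-180.   -0.  -34.] F [-7.9 -0.8 14.9] M [-0.26  2.73 -0.02] w 35.8 g 30.0
hub [477.32 155.45]
```

Contact came with the underside at 93.0 mm, which is the collar height, so it is seated. I release, rise, and go above the knob.

Run:
```python
from pl import *
x=load()
plan([(3,*x,1),(3,x[0],x[1],.205,-34,1),(4,.5265,.1215,.205,0,1)])
```

```text
{"travel": [[0.0, 0.0, 0.0], [0.0, 0.0, 0.0], [0.0, 0.0, 0.0], [0.0, 0.0, -0.0723], [0.0, 0.0, -0.1445], [0.0, 0.0, -0.2168], [0.0278, 0.0001, -0.2168], [0.0557, 0.0001, -0.2168], [0.0835, 0.0002, -0.2168], [0.1113, 0.0002, -0.2168]], "dr": [[0, 0, -0.0], [0, 0, -0.0], [0, 0, -0.0], [0, 0, -0.0], [0, 0, -0.0], [0, 0, -0.0], [0, 0, -0.02361], [0, 0, -0.04722], [0, 0, -0.07083], [0, 0, -0.09444]], "claw": [1.0, 1.0, 1.0, 1.0, 1.0, 1.0, 1.0, 1.0, 1.0, 1.0]}
```

>>> jog_arm:
  travel:
    - [0,0,0]
    - [0,0,0]
    - [0,0,0]
    - [0,0,-0.0723]
    - [0,0,-0.1445]
    - [0,0,-0.2168]
    - [0.0278,0.0001,-0.2168]
    - [0.0557,0.0001,-0.2168]
    - [0.0835,0.0002,-0.2168]
    - [0.1113,0.0002,-0.2168]
  dr:
    - [0,0,0]
    - [0,0,0]
    - [0,0,0]
    - [0,0,0]
    - [0,0,0]
    - [0,0,0]
    - [0,0,-0.02361]
    - [0,0,-0.04722]
    - [0,0,-0.07083]
    - [0,0,-0.09444]
  claw: [1,1,1,1,1,1,1,1,1,1]

```text
time_s: 14.9
tcp_pos: [0.5271, 0.1217, 0.2044]
eef_rot: [180.0, 0.0, 0.3]
contact_force: [0.3, 0.0, 0.8]
gripper_width: 0.0874
gripper_force: 0.0
```

Run:
```python
from pl import *
st()
c=cap("scene"); P=cloud(c)
for nm,x,y,rad,z0,z1 in (("hubtop",.477,.155,.02,.11,.135),("knob",.527,.1215,.02,.13,.175)):
    q=P[(np.hypot(P[...,0]-x,P[...,1]-y)<rad)&(P[...,2]>z0)&(P[...,2]<z1)]; print(nm,len(q),np.median(q,0).round(4) if len(q) else "",np.percentile(q[:,2],[5,95]) if len(q) else "")
a=cv2.resize(c["pixels"][160:240,230:330],None,fx=7,fy=7,interpolation=cv2.INTER_CUBIC); cv2.imwrite("pics/sc3.png",a[...,::-1])
t=cap("top"); P=cloud(t); 
for nm,x,y,rad,z0,z1 in (("hubtop",.477,.155,.02,.11,.135),("knob",.527,.1215,.03,.13,.175)):
    q=P[(np.hypot(P[...,0]-x,P[...,1]-y)<rad)&(P[...,2]>z0)&(P[...,2]<z1)]; print(nm,len(q),np.median(q,0).round(4) if len(q) else "")
plan([(3,.5265,.1215,.127,0,1),(7,.5265,.1215,.127,0,.1)])
```

```text
t 14.9 tcp [527.1 121.7 204.4] [180.    0.    0.3] F [0.3 0.  0.8] M [-0.01  0.01 -0.02] w 87.4 g 0.0
hubtop 59 [0.4714 0.1607 0.12  ] [0.11171727 0.12259764]
knob 61 [0.5235 0.1267 0.1505] [0.1319312 0.1629008]
hubtop 141 [0.4768 0.1546 0.119 ]
knob 11 [0.5172 0.1208 0.1453]
{"travel": [[0.0, 0.0, 0.052], [0.0, 0.0, 0.104], [0.0, 0.0001, 0.156], [0.0, 0.0001, 0.156], [0.0, 0.0001, 0.156], [0.0, 0.0001, 0.156], [0.0, 0.0001, 0.156], [0.0, 0.0001, 0.156], [0.0, 0.0001, 0.156], [0.0, 0.0001, 0.156]], "dr": [[0, 0, -0.0], [0, 0, -0.0], [0, 0, -0.0], [0, 0, -0.0], [0, 0, -0.0], [0, 0, -0.0], [0, 0, -0.0], [0, 0, -0.0], [0, 0, -0.0], [0, 0, -0.0]], "claw": [1.0, 1.0, 1.0, 0.1, 0.1, 0.1, 0.1, 0.1, 0.1, 0.1]}
```

View pics/sc3.png

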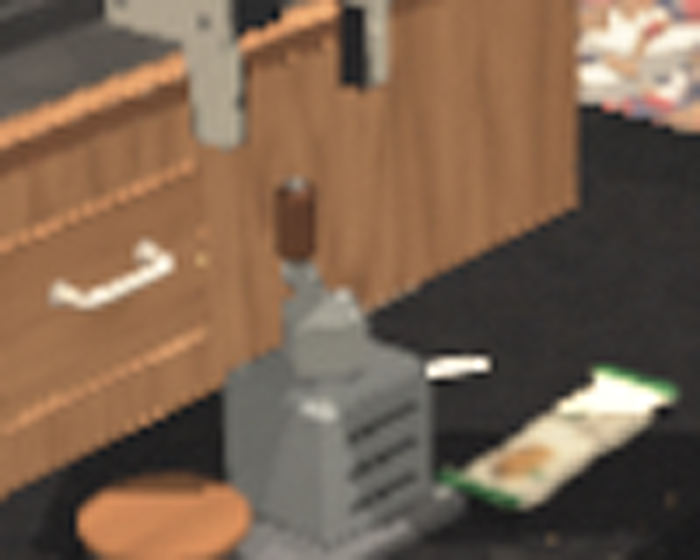

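The crop shows the crank upright on the shaft, hub at (330,330) and knob at (295,225), under the open fingers. Hub top reads about 120 mm against 121 expected, so it is fully down. I grip the knob.

>>> jog_arm:
  travel:
    - [0,0,0.052]
    - [0,0,0.104]
    - [0,0.0001,0.156]
    - [0,0.0001,0.156]
    - [0,0.0001,0.156]
    - [0,0.0001,0.156]
    - [0,0.0001,0.156]
    - [0,0.0001,0.156]
    - [0,0.0001,0.156]
    - [0,0.0001,0.156]
  dr:
    - [0,0,0]
    - [0,0,0]
    - [0,0,0]
    - [0,0,0]
    - [0,0,0]
    - [0,0,0]
    - [0,0,0]
    - [0,0,0]
    - [0,0,0]
    - [0,0,0]
  claw: [1,1,1,0.1,0.1,0.1,0.1,0.1,0.1,0.1]
  newtons: 20

```text
time_s: 16.25
tcp_pos: [0.5268, 0.1219, 0.1266]
eef_rot: [180.0, 0.0, -0.0]
contact_force: [-0.4, -1.2, 0.2]
gripper_width: 0.0231
gripper_force: 0.4
```

```bash
cat >> pl.py <<'E'
def wind(angs,c=(.4769,.1551),rad=.0598,z=.127):
    plan([(1,c[0]+rad*np.cos(np.radians(a)),c[1]+rad*np.sin(np.radians(a)),z,0,.1) for a in angs])
E
python3 - <<'E'
from pl import *
st(); c=cap("scene")
s=r.get_state(); d=s["tcp_pos"][:2]-[.4772,.1554]; print(np.hypot(*d)*1e3,np.degrees(np.arctan2(d[1],d[0])))
wind([-36-9*i for i in range(1,9)]+[-108]*2)
E
```

```text
t 16.25 tcp [526.8 121.9 126.6] [180.   0.  -0.] F [-0.4 -1.2  0.2] M [-0.34 -0.13 -0.02] w 23.1 g 0.4
59.89654852643645 -34.03315451496819
{"travel": [[-0.0146, 0.0173, 0.0], [-0.0289, 0.0295, 0.0], [-0.0449, 0.0393, 0.0], [-0.0622, 0.0465, 0.0], [-0.0805, 0.0509, 0.0], [-0.0992, 0.0524, 0.0], [-0.1179, 0.0509, 0.0], [-0.1361, 0.0465, 0.0], [-0.1361, 0.0465, 0.0], [-0.1361, 0.0465, 0.0]], "dr": [[0, 0, -0.0], [0, 0, -0.0], [0, 0, -0.0], [0, 0, -0.0], [0, 0, -0.0], [0, 0, -0.0], [0, 0, -0.0], [0, 0, -0.0], [0, 0, -0.0], [0, 0, -0.0]], "claw": [0.1, 0.1, 0.1, 0.1, 0.1, 0.1, 0.1, 0.1, 0.1, 0.1]}
```

>>> jog_arm:
  travel:
    - [-0.0146,0.0173,0.0]
    - [-0.0289,0.0295,0.0]
    - [-0.0449,0.0393,0.0]
    - [-0.0622,0.0465,0.0]
    - [-0.0805,0.0509,0.0]
    - [-0.0992,0.0524,0.0]
    - [-0.1179,0.0509,0.0]
    - [-0.1361,0.0465,0.0]
    - [-0.1361,0.0465,0.0]
    - [-0.1361,0.0465,0.0]
  dr:
    - [0,0,0]
    - [0,0,0]
    - [0,0,0]
    - [0,0,0]
    - [0,0,0]
    - [0,0,0]
    - [0,0,0]
    - [0,0,0]
    - [0,0,0]
    - [0,0,0]
  claw: [0.1,0.1,0.1,0.1,0.1,0.1,0.1,0.1,0.1,0.1]

```text
time_s: 17.55
tcp_pos: [0.4576, 0.0968, 0.1266]
eef_rot: [179.9, 0.1, -0.0]
contact_force: [1.4, -6.5, 3.1]
gripper_width: 0.0214
gripper_force: 20.0
```

```bash
cat >> pl.py <<'E'
def chk():
    st(); s=r.get_state(); d=s["tcp_pos"][:2]-[.4772,.1554]; a=np.arctan2(d[1],d[0]); F=s["contact_force"][:2]
    print("rad",np.hypot(*d)*1e3,"ang",np.degrees(a),"Frad",F@[np.cos(a),np.sin(a)],"Fcw",F@[np.sin(a),-np.cos(a)])
    c=cap("top"); P=cloud(c); hs=[]
    for n in("top","scene"):
        c=cap(n); P=cloud(c); hsv=cv2.cvtColor(c["pixels"],cv2.COLOR_RGB2HSV)
        q=P[(np.hypot(P[...,0]-.4797,P[...,1]-.2684)<.036)&(hsv[...,1]>90)&(P[...,2]>.03)&(P[...,2]<.12)]; print(n,"shelf",len(q),np.median(q[:,2]) if len(q) else "")
E
python3 - <<'E'
from pl import *
chk()
wind([-108-12*i for i in range(1,11)])
E
```

```text
t 17.55 tcp [457.6  96.8 126.6] [ 1.799e+02  1.000e-01 -0.000e+00] F [ 1.4 -6.5  3.1] M [-2.53 -0.28 -0.03] w 21.4 g 20.0
rad 61.797966966758324 ang -108.48380455708981 Frad 5.694836346913539 Fcw -3.406975141765225
top shelf 93 0.05444188939154149
scene shelf 176 0.054996632627070496
{"travel": [[-0.0229, -0.0102, -0.0], [-0.0431, -0.0249, -0.0], [-0.0598, -0.0434, -0.0], [-0.0723, -0.0651, -0.0], [-0.0801, -0.0889, -0.0], [-0.0827, -0.1137, -0.0], [-0.0801, -0.1386, -0.0], [-0.0723, -0.1624, -0.0], [-0.0598, -0.184, -0.0], [-0.0431, -0.2026, -0.0]], "dr": [[0, 0, -0.0], [0, 0, -0.0], [0, 0, -0.0], [0, 0, -0.0], [0, 0, -0.0], [0, 0, -0.0], [0, 0, -0.0], [0, 0, -0.0], [0, 0, -0.0], [0, 0, -0.0]], "claw": [0.1, 0.1, 0.1, 0.1, 0.1, 0.1, 0.1, 0.1, 0.1, 0.1]}
```

>>> jog_arm:
  travel:
    - [-0.0229,-0.0102,0]
    - [-0.0431,-0.0249,0]
    - [-0.0598,-0.0434,0]
    - [-0.0723,-0.0651,0]
    - [-0.0801,-0.0889,0]
    - [-0.0827,-0.1137,0]
    - [-0.0801,-0.1386,0]
    - [-0.0723,-0.1624,0]
    - [-0.0598,-0.184,0]
    - [-0.0431,-0.2026,0]
  dr:
    - [0,0,0]
    - [0,0,0]
    - [0,0,0]
    - [0,0,0]
    - [0,0,0]
    - [0,0,0]
    - [0,0,0]
    - [0,0,0]
    - [0,0,0]
    - [0,0,0]
  claw: [0.1,0.1,0.1,0.1,0.1,0.1,0.1,0.1,0.1,0.1]

```text
time_s: 18.95
tcp_pos: [0.4354, 0.1984, 0.1263]
eef_rot: [179.9, 0.2, -0.0]
contact_force: [-3.2, -5.2, 3.6]
gripper_width: 0.0216
gripper_force: 20.0
```

Run:
```python
from pl import *
chk()
wind([-228-14*i for i in range(1,11)])
wind([-368-14*i for i in range(1,11)])
```

```text
t 18.95 tcp [435.4 198.4 126.3] [179.9   0.2  -0. ] F [-3.2 -5.2  3.6] M [-1.99  1.07 -0.07] w 21.6 g 20.0
rad 59.99011814987824 ang 134.2021635553531 Frad -1.5381685803371303 Fcw -5.923163923201029
top shelf 0 
scene shelf 175 0.061816748008560185
{"travel": [[0.0239, -0.0167, -0.0], [0.0511, -0.0272, -0.0], [0.08, -0.0307, -0.0], [0.109, -0.0272, -0.0], [0.1362, -0.0167, -0.0], [0.16, -0.0, -0.0], [0.1792, 0.022, 0.0], [0.1924, 0.0479, 0.0], [0.199, 0.0763, 0.0], [0.1985, 0.1055, 0.0]], "dr": [[0, 0, -0.0], [0, 0, -0.0], [0, 0, -0.0], [0, 0, -0.0], [0, 0, -0.0], [0, 0, -0.0], [0, 0, -0.0], [0, 0, -0.0], [0, 0, -0.0], [0, 0, -0.0]], "claw": [0.1, 0.1, 0.1, 0.1, 0.1, 0.1, 0.1, 0.1, 0.1, 0.1]}
{"travel": [[-0.0076, 0.0282, 0.0], [-0.0217, 0.0537, 0.0], [-0.0416, 0.075, 0.0], [-0.066, 0.0908, 0.0], [-0.0936, 0.1003, 0.0], [-0.1226, 0.1029, 0.0], [-0.1514, 0.0983, 0.0], [-0.1783, 0.0869, 0.0], [-0.2016, 0.0694, 0.0], [-0.2199, 0.0467, 0.0]], "dr": [[0, 0, -0.0], [0, 0, -0.0], [0, 0, -0.0], [0, 0, -0.0], [0, 0, -0.0], [0, 0, -0.0], [0, 0, -0.0], [0, 0, -0.0], [0, 0, -0.0], [0, 0, -0.0]], "claw": [0.1, 0.1, 0.1, 0.1, 0.1, 0.1, 0.1, 0.1, 0.1, 0.1]}
```

>>> jog_arm:
  travel:
    - [0.0239,-0.0167,0]
    - [0.0511,-0.0272,0]
    - [0.08,-0.0307,0]
    - [0.109,-0.0272,0]
    - [0.1362,-0.0167,0]
    - [0.16,0,0]
    - [0.1792,0.022,0]
    - [0.1924,0.0479,0]
    - [0.199,0.0763,0]
    - [0.1985,0.1055,0]
  dr:
    - [0,0,0]
    - [0,0,0]
    - [0,0,0]
    - [0,0,0]
    - [0,0,0]
    - [0,0,0]
    - [0,0,0]
    - [0,0,0]
    - [0,0,0]
    - [0,0,0]
  claw: [0.1,0.1,0.1,0.1,0.1,0.1,0.1,0.1,0.1,0.1]

```text
time_s: 20.35
tcp_pos: [0.536, 0.1477, 0.1263]
eef_rot: [-179.9, -0.0, -0.0]
contact_force: [-3.4, 5.9, -0.2]
gripper_width: 0.0212
gripper_force: 20.0
```

>>> jog_arm:
  travel:
    - [-0.0076,0.0282,0]
    - [-0.0217,0.0537,0]
    - [-0.0416,0.075,0]
    - [-0.066,0.0908,0]
    - [-0.0936,0.1003,0]
    - [-0.1226,0.1029,0]
    - [-0.1514,0.0983,0]
    - [-0.1783,0.0869,0]
    - [-0.2016,0.0694,0]
    - [-0.2199,0.0467,0]
  dr:
    - [0,0,0]
    - [0,0,0]
    - [0,0,0]
    - [0,0,0]
    - [0,0,0]
    - [0,0,0]
    - [0,0,0]
    - [0,0,0]
    - [0,0,0]
    - [0,0,0]
  claw: [0.1,0.1,0.1,0.1,0.1,0.1,0.1,0.1,0.1,0.1]

```text
time_s: 21.6
tcp_pos: [0.4249, 0.1218, 0.1265]
eef_rot: [179.9, 0.1, -0.0]
contact_force: [0.5, -5.2, 3.2]
gripper_width: 0.0211
gripper_force: 20.0
```

Run:
```python
from pl import *
chk()
wind([-508-12*i for i in range(1,11)])
```

```text
t 21.6 tcp [424.9 121.8 126.5] [ 1.799e+02  1.000e-01 -0.000e+00] F [ 0.5 -5.2  3.2] M [-2.21 -0.38 -0.05] w 21.1 g 20.0
rad 62.144465695989624 ang -147.22818394567363 Frad 2.392209972888352 Fcw -4.6937753964164095
top shelf 374 0.0761617428885234
scene shelf 169 0.07732082598334511
{"travel": [[-0.011, -0.0224, -0.0], [-0.017, -0.0467, -0.0], [-0.0179, -0.0717, -0.0], [-0.0135, -0.0963, -0.0], [-0.0042, -0.1195, -0.0], [0.0098, -0.1402, -0.0], [0.0278, -0.1576, -0.0], [0.049, -0.1708, -0.0], [0.0725, -0.1794, -0.0], [0.0972, -0.1829, -0.0]], "dr": [[0, 0, -0.0], [0, 0, -0.0], [0, 0, -0.0], [0, 0, -0.0], [0, 0, -0.0], [0, 0, -0.0], [0, 0, -0.0], [0, 0, -0.0], [0, 0, -0.0], [0, 0, -0.0]], "claw": [0.1, 0.1, 0.1, 0.1, 0.1, 0.1, 0.1, 0.1, 0.1, 0.1]}
```

>>> jog_arm:
  travel:
    - [-0.011,-0.0224,0]
    - [-0.017,-0.0467,0]
    - [-0.0179,-0.0717,0]
    - [-0.0135,-0.0963,0]
    - [-0.0042,-0.1195,0]
    - [0.0098,-0.1402,0]
    - [0.0278,-0.1576,0]
    - [0.049,-0.1708,0]
    - [0.0725,-0.1794,0]
    - [0.0972,-0.1829,0]
  dr:
    - [0,0,0]
    - [0,0,0]
    - [0,0,0]
    - [0,0,0]
    - [0,0,0]
    - [0,0,0]
    - [0,0,0]
    - [0,0,0]
    - [0,0,0]
    - [0,0,0]
  claw: [0.1,0.1,0.1,0.1,0.1,0.1,0.1,0.1,0.1,0.1]

```text
time_s: 23.0
tcp_pos: [0.474, 0.2142, 0.1262]
eef_rot: [179.9, 0.1, -0.0]
contact_force: [-6.4, -2.5, 4.5]
gripper_width: 0.0212
gripper_force: 20.0
```

Run:
```python
from pl import *
chk()
wind([-628-13*i for i in range(1,10)]+[-745])
```

```text
t 23.0 tcp [474.  214.2 126.2] [ 1.799e+02  1.000e-01 -0.000e+00] F [-6.4 -2.5  4.5] M [-1.47  2.06 -0.02] w 21.2 g 20.0
rad 58.83831395171389 ang 93.09611335529112 Frad -2.170167906948643 Fcw -6.563589854667126
top shelf 11 0.08300546565951472
scene shelf 169 0.0841398928922189
{"travel": [[0.027, 0.0022, 0.0], [0.0529, 0.0103, 0.0], [0.0762, 0.024, 0.0], [0.0958, 0.0427, 0.0], [0.1108, 0.0653, 0.0], [0.1203, 0.0906, 0.0], [0.1238, 0.1175, 0.0], [0.1212, 0.1444, 0.0], [0.1126, 0.1701, 0.0], [0.1126, 0.1701, 0.0]], "dr": [[0, 0, -0.0], [0, 0, -0.0], [0, 0, -0.0], [0, 0, -0.0], [0, 0, -0.0], [0, 0, -0.0], [0, 0, -0.0], [0, 0, -0.0], [0, 0, -0.0], [0, 0, -0.0]], "claw": [0.1, 0.1, 0.1, 0.1, 0.1, 0.1, 0.1, 0.1, 0.1, 0.1]}
```

>>> jog_arm:
  travel:
    - [0.027,0.0022,0]
    - [0.0529,0.0103,0]
    - [0.0762,0.024,0]
    - [0.0958,0.0427,0]
    - [0.1108,0.0653,0]
    - [0.1203,0.0906,0]
    - [0.1238,0.1175,0]
    - [0.1212,0.1444,0]
    - [0.1126,0.1701,0]
    - [0.1126,0.1701,0]
  dr:
    - [0,0,0]
    - [0,0,0]
    - [0,0,0]
    - [0,0,0]
    - [0,0,0]
    - [0,0,0]
    - [0,0,0]
    - [0,0,0]
    - [0,0,0]
    - [0,0,0]
  claw: [0.1,0.1,0.1,0.1,0.1,0.1,0.1,0.1,0.1,0.1]

```text
time_s: 24.4
tcp_pos: [0.5314, 0.1308, 0.1268]
eef_rot: [-179.9, -0.1, -0.0]
contact_force: [-0.9, 3.1, -1.2]
gripper_width: 0.0214
gripper_force: 20.0
```

Run:
```python
from pl import *
chk()
wind([-745-6*i for i in range(1,9)]+[-793]*2)
```

```text
t 24.4 tcp [531.4 130.8 126.8] [-1.799e+02 -1.000e-01 -0.000e+00] F [-0.9  3.1 -1.2] M [1.24 0.46 0.  ] w 21.4 g 20.0
rad 59.494087301575256 ang -24.464137746943187 Frad -2.088909848911367 Fcw -2.45754861622643
top shelf 108 0.08938888723980365
scene shelf 172 0.09029216476949492
{"travel": [[-0.0059, 0.0111, 0.0], [-0.0129, 0.0214, 0.0], [-0.0209, 0.031, 0.0], [-0.0299, 0.0397, 0.0], [-0.0398, 0.0474, 0.0], [-0.0504, 0.0541, 0.0], [-0.0616, 0.0595, 0.0], [-0.0734, 0.0638, 0.0], [-0.0734, 0.0638, 0.0], [-0.0734, 0.0638, 0.0]], "dr": [[0, 0, -0.0], [0, 0, -0.0], [0, 0, -0.0], [0, 0, -0.0], [0, 0, -0.0], [0, 0, -0.0], [0, 0, -0.0], [0, 0, -0.0], [0, 0, -0.0], [0, 0, -0.0]], "claw": [0.1, 0.1, 0.1, 0.1, 0.1, 0.1, 0.1, 0.1, 0.1, 0.1]}
```

>>> jog_arm:
  travel:
    - [-0.0059,0.0111,0]
    - [-0.0129,0.0214,0]
    - [-0.0209,0.031,0]
    - [-0.0299,0.0397,0]
    - [-0.0398,0.0474,0]
    - [-0.0504,0.0541,0]
    - [-0.0616,0.0595,0]
    - [-0.0734,0.0638,0]
    - [-0.0734,0.0638,0]
    - [-0.0734,0.0638,0]
  dr:
    - [0,0,0]
    - [0,0,0]
    - [0,0,0]
    - [0,0,0]
    - [0,0,0]
    - [0,0,0]
    - [0,0,0]
    - [0,0,0]
    - [0,0,0]
    - [0,0,0]
  claw: [0.1,0.1,0.1,0.1,0.1,0.1,0.1,0.1,0.1,0.1]

```text
time_s: 25.8
tcp_pos: [0.4948, 0.0971, 0.1269]
eef_rot: [179.9, -0.0, 0.0]
contact_force: [4.5, -2.4, 1.3]
gripper_width: 0.0213
gripper_force: 20.0
```

Run:
```python
from pl import *
chk()
wind([-793-2*i for i in range(1,8)]+[-807]*3)
```

```text
t 25.8 tcp [494.8  97.1 126.9] [179.9  -0.    0. ] F [ 4.5 -2.4  1.3] M [-1.16 -1.73  0.04] w 21.3 g 20.0
rad 60.889462172075 ang -73.24277127232742 Frad 3.613475749452181 Fcw -3.568391761953455
top shelf 0 
scene shelf 173 0.09283007462051873
{"travel": [[-0.004, 0.0012, 0.0], [-0.0081, 0.0022, 0.0], [-0.0122, 0.0031, 0.0], [-0.0163, 0.0038, 0.0], [-0.0204, 0.0044, 0.0], [-0.0246, 0.0048, 0.0], [-0.0287, 0.0051, 0.0], [-0.0287, 0.0051, 0.0], [-0.0287, 0.0051, 0.0], [-0.0287, 0.0051, 0.0]], "dr": [[0, 0, -0.0], [0, 0, -0.0], [0, 0, -0.0], [0, 0, -0.0], [0, 0, -0.0], [0, 0, -0.0], [0, 0, -0.0], [0, 0, -0.0], [0, 0, -0.0], [0, 0, -0.0]], "claw": [0.1, 0.1, 0.1, 0.1, 0.1, 0.1, 0.1, 0.1, 0.1, 0.1]}
```

Scene shelf is at 92.8 mm, so the stop is near. I lower the grip to 10 N, so the pads slip rather than force it, and go in small steps.

Run:
```python
from pl import *
x=[.4769+.0598*np.cos(np.radians(-793)),.1551+.0598*np.sin(np.radians(-793)),.127,0.]
json.dump(x,open("cmd.json","w"))
wind([-793,-793]+[-793-2*i for i in range(1,6)]+[-803]*3)
```

```text
{"travel": [[0.0, 0.0, 0.0], [0.0, 0.0, 0.0], [-0.004, 0.0012, 0.0], [-0.0081, 0.0022, 0.0], [-0.0121, 0.003, 0.0], [-0.0163, 0.0038, 0.0], [-0.0204, 0.0043, 0.0], [-0.0204, 0.0043, 0.0], [-0.0204, 0.0043, 0.0], [-0.0204, 0.0043, 0.0]], "dr": [[0, 0, -0.0], [0, 0, -0.0], [0, 0, -0.0], [0, 0, -0.0], [0, 0, -0.0], [0, 0, -0.0], [0, 0, -0.0], [0, 0, -0.0], [0, 0, -0.0], [0, 0, -0.0]], "claw": [0.1, 0.1, 0.1, 0.1, 0.1, 0.1, 0.1, 0.1, 0.1, 0.1]}
```

>>> jog_arm:
  travel:
    - [0,0,0]
    - [0,0,0]
    - [-0.004,0.0012,0]
    - [-0.0081,0.0022,0]
    - [-0.0121,0.003,0]
    - [-0.0163,0.0038,0]
    - [-0.0204,0.0043,0]
    - [-0.0204,0.0043,0]
    - [-0.0204,0.0043,0]
    - [-0.0204,0.0043,0]
  dr:
    - [0,0,0]
    - [0,0,0]
    - [0,0,0]
    - [0,0,0]
    - [0,0,0]
    - [0,0,0]
    - [0,0,0]
    - [0,0,0]
    - [0,0,0]
    - [0,0,0]
  claw: [0.1,0.1,0.1,0.1,0.1,0.1,0.1,0.1,0.1,0.1]
  newtons: 10

```text
time_s: 27.2
tcp_pos: [0.4847, 0.0948, 0.127]
eef_rot: [179.9, -0.0, 0.0]
contact_force: [6.3, -4.0, 2.3]
gripper_width: 0.0212
gripper_force: 10.0
```

Run:
```python
from pl import *
chk()
wind([-803-1.5*i for i in range(1,8)]+[-813.5]*3)
```

```text
t 27.2 tcp [484.7  94.8 127. ] [179.9  -0.    0. ] F [ 6.3 -4.   2.3] M [-1.73 -2.07 -0.09] w 21.2 g 10.0
rad 61.09786311279978 ang -82.91583788321468 Frad 4.7054858145575675 Fcw -5.784192106884936
top shelf 1 0.09155375337072158
scene shelf 175 0.09374165977571502
{"travel": [[-0.0031, 0.0004, 0.0], [-0.0062, 0.0006, 0.0], [-0.0094, 0.0008, 0.0], [-0.0125, 0.0009, 0.0], [-0.0156, 0.0009, 0.0], [-0.0187, 0.0009, 0.0], [-0.0219, 0.0007, 0.0], [-0.0219, 0.0007, 0.0], [-0.0219, 0.0007, 0.0], [-0.0219, 0.0007, 0.0]], "dr": [[0, 0, -0.0], [0, 0, -0.0], [0, 0, -0.0], [0, 0, -0.0], [0, 0, -0.0], [0, 0, -0.0], [0, 0, -0.0], [0, 0, -0.0], [0, 0, -0.0], [0, 0, -0.0]], "claw": [0.1, 0.1, 0.1, 0.1, 0.1, 0.1, 0.1, 0.1, 0.1, 0.1]}
```

>>> jog_arm:
  travel:
    - [-0.0031,0.0004,0]
    - [-0.0062,0.0006,0]
    - [-0.0094,0.0008,0]
    - [-0.0125,0.0009,0]
    - [-0.0156,0.0009,0]
    - [-0.0187,0.0009,0]
    - [-0.0219,0.0007,0]
    - [-0.0219,0.0007,0]
    - [-0.0219,0.0007,0]
    - [-0.0219,0.0007,0]
  dr:
    - [0,0,0]
    - [0,0,0]
    - [0,0,0]
    - [0,0,0]
    - [0,0,0]
    - [0,0,0]
    - [0,0,0]
    - [0,0,0]
    - [0,0,0]
    - [0,0,0]
  claw: [0.1,0.1,0.1,0.1,0.1,0.1,0.1,0.1,0.1,0.1]

```text
time_s: 28.6
tcp_pos: [0.4734, 0.094, 0.1269]
eef_rot: [179.8, 0.0, 0.0]
contact_force: [4.3, -4.8, 2.2]
gripper_width: 0.0218
gripper_force: 10.0
```

Run:
```python
from pl import *
chk()
wind([-813.5-1.2*i for i in range(1,8)]+[-821.9]*3)
```

```text
t 28.6 tcp [473.4  94.  126.9] [179.8   0.    0. ] F [ 4.3 -4.8  2.2] M [-2.13 -1.72 -0.02] w 21.8 g 10.0
rad 61.47247874542288 ang -93.56469350933567 Frad 4.500507346397409 Fcw -4.624388178977057
top shelf 14 0.09324005686441861
scene shelf 169 0.09409591729456157
{"travel": [[-0.0025, -0.0002, -0.0], [-0.005, -0.0004, -0.0], [-0.0075, -0.0007, -0.0], [-0.0099, -0.001, -0.0], [-0.0124, -0.0014, -0.0], [-0.0149, -0.0019, -0.0], [-0.0173, -0.0023, -0.0], [-0.0173, -0.0023, -0.0], [-0.0173, -0.0023, -0.0], [-0.0173, -0.0023, -0.0]], "dr": [[0, 0, -0.0], [0, 0, -0.0], [0, 0, -0.0], [0, 0, -0.0], [0, 0, -0.0], [0, 0, -0.0], [0, 0, -0.0], [0, 0, -0.0], [0, 0, -0.0], [0, 0, -0.0]], "claw": [0.1, 0.1, 0.1, 0.1, 0.1, 0.1, 0.1, 0.1, 0.1, 0.1]}
```

>>> jog_arm:
  travel:
    - [-0.0025,-0.0002,0]
    - [-0.005,-0.0004,0]
    - [-0.0075,-0.0007,0]
    - [-0.0099,-0.001,0]
    - [-0.0124,-0.0014,0]
    - [-0.0149,-0.0019,0]
    - [-0.0173,-0.0023,0]
    - [-0.0173,-0.0023,0]
    - [-0.0173,-0.0023,0]
    - [-0.0173,-0.0023,0]
  dr:
    - [0,0,0]
    - [0,0,0]
    - [0,0,0]
    - [0,0,0]
    - [0,0,0]
    - [0,0,0]
    - [0,0,0]
    - [0,0,0]
    - [0,0,0]
    - [0,0,0]
  claw: [0.1,0.1,0.1,0.1,0.1,0.1,0.1,0.1,0.1,0.1]

```text
time_s: 30.0
tcp_pos: [0.4644, 0.095, 0.1268]
eef_rot: [179.8, 0.1, -0.0]
contact_force: [2.7, -5.6, 2.7]
gripper_width: 0.0215
gripper_force: 10.0
```

Run:
```python
from pl import *
chk()
wind([-821.9-1.2*i for i in range(1,8)]+[-830.3]*3)
```

```text
t 30.0 tcp [464.4  95.  126.8] [ 1.798e+02  1.000e-01 -0.000e+00] F [ 2.7 -5.6  2.7] M [-2.22 -1.38 -0.02] w 21.5 g 10.0
rad 61.72338063764077 ang -101.94509144929775 Frad 4.908376575276719 Fcw -3.7924085022330574
top shelf 96 0.09352086104019908
scene shelf 177 0.09478307433942101
{"travel": [[-0.0025, -0.0006, -0.0], [-0.0049, -0.0012, -0.0], [-0.0073, -0.0018, -0.0], [-0.0097, -0.0025, -0.0], [-0.0121, -0.0033, -0.0], [-0.0145, -0.0041, -0.0], [-0.0169, -0.0049, -0.0], [-0.0169, -0.0049, -0.0], [-0.0169, -0.0049, -0.0], [-0.0169, -0.0049, -0.0]], "dr": [[0, 0, -0.0], [0, 0, -0.0], [0, 0, -0.0], [0, 0, -0.0], [0, 0, -0.0], [0, 0, -0.0], [0, 0, -0.0], [0, 0, -0.0], [0, 0, -0.0], [0, 0, -0.0]], "claw": [0.1, 0.1, 0.1, 0.1, 0.1, 0.1, 0.1, 0.1, 0.1, 0.1]}
```

>>> jog_arm:
  travel:
    - [-0.0025,-0.0006,0]
    - [-0.0049,-0.0012,0]
    - [-0.0073,-0.0018,0]
    - [-0.0097,-0.0025,0]
    - [-0.0121,-0.0033,0]
    - [-0.0145,-0.0041,0]
    - [-0.0169,-0.0049,0]
    - [-0.0169,-0.0049,0]
    - [-0.0169,-0.0049,0]
    - [-0.0169,-0.0049,0]
  dr:
    - [0,0,0]
    - [0,0,0]
    - [0,0,0]
    - [0,0,0]
    - [0,0,0]
    - [0,0,0]
    - [0,0,0]
    - [0,0,0]
    - [0,0,0]
    - [0,0,0]
  claw: [0.1,0.1,0.1,0.1,0.1,0.1,0.1,0.1,0.1,0.1]

```text
time_s: 31.4
tcp_pos: [0.456, 0.0992, 0.1263]
eef_rot: [180.0, 0.0, -0.0]
contact_force: [1.0, -0.6, -0.8]
gripper_width: 0.0087
gripper_force: 0.2
```

Run:
```python
from pl import *
chk()
wind([-830.3-1.2*i for i in range(1,8)]+[-838.7]*3)
```

```text
t 31.4 tcp [456.   99.2 126.3] [180.   0.  -0.] F [ 1.  -0.6 -0.8] M [-0.16  0.09  0.03] w 8.7 g 0.2
rad 60.03999723239413 ang -110.68055690317352 Frad 0.24655573444503218 Fcw -1.1332851297159523
top shelf 177 0.09363246393176294
scene shelf 171 0.09462323971916209
{"travel": [[-0.0023, -0.0009, -0.0], [-0.0046, -0.0018, -0.0], [-0.0069, -0.0028, -0.0], [-0.0092, -0.0039, -0.0], [-0.0115, -0.005, -0.0], [-0.0137, -0.0061, -0.0], [-0.0159, -0.0073, -0.0], [-0.0159, -0.0073, -0.0], [-0.0159, -0.0073, -0.0], [-0.0159, -0.0073, -0.0]], "dr": [[0, 0, -0.0], [0, 0, -0.0], [0, 0, -0.0], [0, 0, -0.0], [0, 0, -0.0], [0, 0, -0.0], [0, 0, -0.0], [0, 0, -0.0], [0, 0, -0.0], [0, 0, -0.0]], "claw": [0.1, 0.1, 0.1, 0.1, 0.1, 0.1, 0.1, 0.1, 0.1, 0.1]}
```

The fingers have slipped off the knob: the opening is 8.7 mm and the shelf unchanged at about 94.7 mm. That fits the stop, but I need to confirm it. I rise, locate the knob, and regrip along the tangent.

Run:
```python
from pl import *
x=[.4769+.0598*np.cos(np.radians(-830.3)),.1551+.0598*np.sin(np.radians(-830.3)),.127,0.]
json.dump(x,open("cmd.json","w")); print(r.get_state()["joints"].round(1))
plan([(3,x[0],x[1],.215,0,.1),(7,.40,.03,.215,60,1)])
```

```text
[ 36.5   6.3 -32.8  -0.  -50.9  53.5]
{"travel": [[0.0, 0.0, -0.0587], [0.0, 0.0, -0.1173], [0.0, 0.0, -0.176], [-0.016, 0.0197, -0.176], [-0.0321, 0.0394, -0.176], [-0.0481, 0.0592, -0.176], [-0.0642, 0.0789, -0.176], [-0.0802, 0.0986, -0.176], [-0.0963, 0.1183, -0.176], [-0.1123, 0.138, -0.176]], "dr": [[0, 0, -0.0], [0, 0, -0.0], [0, 0, -0.0], [0, 0, -0.02381], [0, 0, -0.04762], [0, 0, -0.07143], [0, 0, -0.09524], [0, 0, -0.11905], [0, 0, -0.14286], [0, 0, -0.16667]], "claw": [0.1, 0.1, 0.1, 1.0, 1.0, 1.0, 1.0, 1.0, 1.0, 1.0]}
```

Run:
```python
from pl import *
x=[.4769+.0598*np.cos(np.radians(-830.3)),.1551+.0598*np.sin(np.radians(-830.3)),.127,0.]
json.dump(x,open("cmd.json","w"))
plan([(3,x[0],x[1],.215,0,.1),(7,.46,.02,.215,-60,1)])
```

```text
{"travel": [[0.0, 0.0, -0.0587], [0.0, 0.0, -0.1173], [0.0, 0.0, -0.176], [0.0011, 0.0226, -0.176], [0.0022, 0.0452, -0.176], [0.0033, 0.0677, -0.176], [0.0044, 0.0903, -0.176], [0.0055, 0.1129, -0.176], [0.0066, 0.1355, -0.176], [0.0077, 0.158, -0.176]], "dr": [[0, 0, -0.0], [0, 0, -0.0], [0, 0, -0.0], [0, 0, 0.02381], [0, 0, 0.04762], [0, 0, 0.07143], [0, 0, 0.09524], [0, 0, 0.11905], [0, 0, 0.14286], [0, 0, 0.16667]], "claw": [0.1, 0.1, 0.1, 1.0, 1.0, 1.0, 1.0, 1.0, 1.0, 1.0]}
```

>>> jog_arm:
  travel:
    - [0,0,-0.0587]
    - [0,0,-0.1173]
    - [0,0,-0.176]
    - [0.0011,0.0226,-0.176]
    - [0.0022,0.0452,-0.176]
    - [0.0033,0.0677,-0.176]
    - [0.0044,0.0903,-0.176]
    - [0.0055,0.1129,-0.176]
    - [0.0066,0.1355,-0.176]
    - [0.0077,0.158,-0.176]
  dr:
    - [0,0,0]
    - [0,0,0]
    - [0,0,0]
    - [0,0,0.02381]
    - [0,0,0.04762]
    - [0,0,0.07143]
    - [0,0,0.09524]
    - [0,0,0.11905]
    - [0,0,0.14286]
    - [0,0,0.16667]
  claw: [0.1,0.1,0.1,1,1,1,1,1,1,1]

```text
time_s: 32.8
tcp_pos: [0.4603, 0.0203, 0.2146]
eef_rot: [-180.0, 0.0, -60.3]
contact_force: [0.1, 0.3, 0.2]
gripper_width: 0.0732
gripper_force: 0.0
```

Run:
```python
from pl import *
chk()
for n in("top","scene"):
    c=cap(n); P=cloud(c)
    q=P[(abs(np.hypot(P[...,0]-.477,P[...,1]-.155)-.06)<.016)&(P[...,1]<.14)&(P[...,2]>.14)&(P[...,2]<.172)]
    h=P[(np.hypot(P[...,0]-.477,P[...,1]-.155)<.012)&(P[...,2]>.1)&(P[...,2]<.13)]
    print(n,len(q),q.mean(0),np.degrees(np.arctan2(*(q.mean(0)[:2]-[.477,.155])[::-1])),"hubtop",len(h),np.median(h,0))
```

```text
t 32.8 tcp [460.3  20.3 214.6] [-180.     0.   -60.3] F [0.1 0.3 0.2] M [ 0.05 -0.04  0.02] w 73.2 g 0.0
rad 136.17059721135075 ang -97.11111081022699 Frad -0.2607114104290058 Fcw -0.07017631371682462
top shelf 106 0.09359496305677206
scene shelf 177 0.09477820364944323
top 0 [nan nan nan] nan hubtop 0 [nan nan nan]
scene 46 [0.47128324 0.09901106 0.15333213] -95.82998708364589 hubtop 15 [0.47652605 0.15821081 0.12046282]<stdin>:7: RuntimeWarning: Mean of empty slice.
  ret = um.true_divide(
  return _methods._mean(a, axis=axis, dtype=dtype,
```

Run:
```python
from pl import *
plan([(4,.4744,.0948,.2,-90,1),(2,.4744,.0948,.127,-90,1),(4,.4744,.0948,.127,-90,.1)])
```

```text
{"travel": [[-0.0288, -0.0249, 0.0075], [-0.0576, -0.0499, 0.015], [-0.0864, -0.0748, 0.0225], [-0.1151, -0.0997, 0.03], [-0.1151, -0.0997, 0.103], [-0.1151, -0.0997, 0.176], [-0.1151, -0.0997, 0.176], [-0.1151, -0.0997, 0.176], [-0.1151, -0.0997, 0.176], [-0.1151, -0.0997, 0.176]], "dr": [[0, 0, 0.02083], [0, 0, 0.04166], [0, 0, 0.0625], [0, 0, 0.08333], [0, 0, 0.08333], [0, 0, 0.08333], [0, 0, 0.08333], [0, 0, 0.08333], [0, 0, 0.08333], [0, 0, 0.08333]], "claw": [1.0, 1.0, 1.0, 1.0, 1.0, 1.0, 0.1, 0.1, 0.1, 0.1]}
```

>>> jog_arm:
  travel:
    - [-0.0288,-0.0249,0.0075]
    - [-0.0576,-0.0499,0.015]
    - [-0.0864,-0.0748,0.0225]
    - [-0.1151,-0.0997,0.03]
    - [-0.1151,-0.0997,0.103]
    - [-0.1151,-0.0997,0.176]
    - [-0.1151,-0.0997,0.176]
    - [-0.1151,-0.0997,0.176]
    - [-0.1151,-0.0997,0.176]
    - [-0.1151,-0.0997,0.176]
  dr:
    - [0,0,0.02083]
    - [0,0,0.04166]
    - [0,0,0.0625]
    - [0,0,0.08333]
    - [0,0,0.08333]
    - [0,0,0.08333]
    - [0,0,0.08333]
    - [0,0,0.08333]
    - [0,0,0.08333]
    - [0,0,0.08333]
  claw: [1,1,1,1,1,1,0.1,0.1,0.1,0.1]
  newtons: 12

```text
time_s: 34.3
tcp_pos: [0.4752, 0.0955, 0.1277]
eef_rot: [-179.9, 0.1, -90.0]
contact_force: [-0.4, 0.4, 0.3]
gripper_width: 0.0532
gripper_force: 0.0
```

Run:
```python
from pl import *
st(); x=load(); print(x)
plan([(5,*x,.1),(5,x[0]-.002,x[1],x[2],-90,.1)])
```

```text
t 34.3 tcp [475.2  95.5 127.7] [-1.799e+02  1.000e-01 -9.000e+01] F [-0.4  0.4  0.3] M [ 0.05 -0.04  0.02] w 53.2 g 0.0
[0.4744011802809295, 0.09477870216481284, 0.12700000000000003, -90.0]
{"travel": [[0.0, 0.0, 0.0], [0.0, 0.0, 0.0], [0.0, 0.0, 0.0], [0.0, 0.0, 0.0], [0.0, 0.0, 0.0], [-0.0, 0.0008, 0.0], [-0.0, 0.0016, 0.0], [-0.0, 0.0024, 0.0], [-0.0, 0.0032, 0.0], [-0.0, 0.004, 0.0]], "dr": [[0, 0, -0.0], [0, 0, -0.0], [0, 0, -0.0], [0, 0, -0.0], [0, 0, -0.0], [0, 0, -0.0], [0, 0, -0.0], [0, 0, -0.0], [0, 0, -0.0], [0, 0, -0.0]], "claw": [0.1, 0.1, 0.1, 0.1, 0.1, 0.1, 0.1, 0.1, 0.1, 0.1]}
```

Close fully first, without shifting.

>>> jog_arm:
  travel:
    - [0,0,0]
    - [0,0,0]
    - [0,0,0]
    - [0,0,0]
    - [0,0,0]
    - [0,0,0]
    - [0,0,0]
    - [0,0,0]
    - [0,0,0]
    - [0,0,0]
  dr:
    - [0,0,0]
    - [0,0,0]
    - [0,0,0]
    - [0,0,0]
    - [0,0,0]
    - [0,0,0]
    - [0,0,0]
    - [0,0,0]
    - [0,0,0]
    - [0,0,0]
  claw: [0.1,0.1,0.1,0.1,0.1,0.1,0.1,0.1,0.1,0.1]
  newtons: 15

```text
time_s: 35.55
tcp_pos: [0.4747, 0.0952, 0.1266]
eef_rot: [-180.0, -0.0, -90.0]
contact_force: [0.9, -1.1, 0.5]
gripper_width: 0.0213
gripper_force: 15.0
```

Run:
```python
from pl import *
x=[.4744,.0948,.127,-90.]; json.dump(x,open("cmd.json","w"))
chk()
plan([(5,x[0]-.003,x[1],x[2],-90,.1),(5,x[0]-.003,x[1],x[2],-90,.1)])
```

```text
t 35.55 tcp [474.7  95.2 126.6] [-180.   -0.  -90.] F [ 0.9 -1.1  0.5] M [-0.2  -0.06 -0.02] w 21.3 g 15.0
rad 60.25772830375885 ang -92.40902696548328 Frad 1.070480808816907 Fcw -0.9201742113941176
top shelf 8 0.09348827068920362
scene shelf 173 0.09486502746386127
{"travel": [[-0.0, 0.0012, 0.0], [-0.0, 0.0024, 0.0], [-0.0, 0.0036, 0.0], [-0.0, 0.0048, 0.0], [-0.0, 0.006, 0.0], [-0.0, 0.006, 0.0], [-0.0, 0.006, 0.0], [-0.0, 0.006, 0.0], [-0.0, 0.006, 0.0], [-0.0, 0.006, 0.0]], "dr": [[0, 0, -0.0], [0, 0, -0.0], [0, 0, -0.0], [0, 0, -0.0], [0, 0, -0.0], [0, 0, -0.0], [0, 0, -0.0], [0, 0, -0.0], [0, 0, -0.0], [0, 0, -0.0]], "claw": [0.1, 0.1, 0.1, 0.1, 0.1, 0.1, 0.1, 0.1, 0.1, 0.1]}
```

>>> jog_arm:
  travel:
    - [0,0.0012,0]
    - [0,0.0024,0]
    - [0,0.0036,0]
    - [0,0.0048,0]
    - [0,0.006,0]
    - [0,0.006,0]
    - [0,0.006,0]
    - [0,0.006,0]
    - [0,0.006,0]
    - [0,0.006,0]
  dr:
    - [0,0,0]
    - [0,0,0]
    - [0,0,0]
    - [0,0,0]
    - [0,0,0]
    - [0,0,0]
    - [0,0,0]
    - [0,0,0]
    - [0,0,0]
    - [0,0,0]
  claw: [0.1,0.1,0.1,0.1,0.1,0.1,0.1,0.1,0.1,0.1]

```text
time_s: 36.95
tcp_pos: [0.4717, 0.0954, 0.1265]
eef_rot: [-180.0, 0.0, -90.0]
contact_force: [0.4, 1.7, -0.3]
gripper_width: 0.0217
gripper_force: 15.0
```

Run:
```python
from pl import *
chk(); x=load()
plan([(3,x[0]-.0015,x[1]+.0001,x[2],-90,.1),(7,x[0]-.0015,x[1]+.0001,x[2],-90,.1)])
```

```text
t 36.95 tcp [471.7  95.4 126.5] [-180.    0.  -90.] F [ 0.4  1.7 -0.3] M [ 0.76 -0.25 -0.05] w 21.7 g 15.0
rad 60.2833620768047 ang -95.22060925366951 Frad -1.6868227666940654 Fcw -0.2580602125832548
top shelf 28 0.09451565657029803
scene shelf 171 0.09479221943145633
{"travel": [[-0.0001, 0.001, 0.0], [-0.0001, 0.002, 0.0], [-0.0002, 0.003, 0.0], [-0.0002, 0.003, 0.0], [-0.0002, 0.003, 0.0], [-0.0002, 0.003, 0.0], [-0.0002, 0.003, 0.0], [-0.0002, 0.003, 0.0], [-0.0002, 0.003, 0.0], [-0.0002, 0.003, 0.0]], "dr": [[0, 0, -0.0], [0, 0, -0.0], [0, 0, -0.0], [0, 0, -0.0], [0, 0, -0.0], [0, 0, -0.0], [0, 0, -0.0], [0, 0, -0.0], [0, 0, -0.0], [0, 0, -0.0]], "claw": [0.1, 0.1, 0.1, 0.1, 0.1, 0.1, 0.1, 0.1, 0.1, 0.1]}
```

Run:
```python
from pl import *
x=[.4714,.0948,.127,-90.]; json.dump(x,open("cmd.json","w"))
plan([(5,x[0]-.003,x[1]+.0004,x[2],-90,.1),(5,x[0]-.003,x[1]+.0004,x[2],-90,.1)])
```

```text
{"travel": [[-0.0002, 0.0012, 0.0], [-0.0003, 0.0024, 0.0], [-0.0005, 0.0036, 0.0], [-0.0006, 0.0048, 0.0], [-0.0008, 0.006, 0.0], [-0.0008, 0.006, 0.0], [-0.0008, 0.006, 0.0], [-0.0008, 0.006, 0.0], [-0.0008, 0.006, 0.0], [-0.0008, 0.006, 0.0]], "dr": [[0, 0, -0.0], [0, 0, -0.0], [0, 0, -0.0], [0, 0, -0.0], [0, 0, -0.0], [0, 0, -0.0], [0, 0, -0.0], [0, 0, -0.0], [0, 0, -0.0], [0, 0, -0.0]], "claw": [0.1, 0.1, 0.1, 0.1, 0.1, 0.1, 0.1, 0.1, 0.1, 0.1]}
```

>>> jog_arm:
  travel:
    - [-0.0002,0.0012,0]
    - [-0.0003,0.0024,0]
    - [-0.0005,0.0036,0]
    - [-0.0006,0.0048,0]
    - [-0.0008,0.006,0]
    - [-0.0008,0.006,0]
    - [-0.0008,0.006,0]
    - [-0.0008,0.006,0]
    - [-0.0008,0.006,0]
    - [-0.0008,0.006,0]
  dr:
    - [0,0,0]
    - [0,0,0]
    - [0,0,0]
    - [0,0,0]
    - [0,0,0]
    - [0,0,0]
    - [0,0,0]
    - [0,0,0]
    - [0,0,0]
    - [0,0,0]
  claw: [0.1,0.1,0.1,0.1,0.1,0.1,0.1,0.1,0.1,0.1]

```text
time_s: 38.35
tcp_pos: [0.4691, 0.0959, 0.1267]
eef_rot: [-180.0, 0.0, -90.0]
contact_force: [3.7, 4.0, -2.6]
gripper_width: 0.0214
gripper_force: 15.0
```

Run:
```python
from pl import *
chk(); x=load()
plan([(4,x[0]-.002,x[1]+.0004,x[2],-90,.1),(6,x[0]-.002,x[1]+.0004,x[2],-90,.1)])
```

```text
t 38.35 tcp [469.1  95.9 126.7] [-180.    0.  -90.] F [ 3.7  4.  -2.6] M [ 1.44 -1.47 -0.02] w 21.4 g 15.0
rad 60.06508803620972 ang -97.78312099979783 Frad -4.439686349247153 Fcw -3.132738692819278
top shelf 53 0.09459629781076262
scene shelf 178 0.09481420536906399
{"travel": [[-0.0002, 0.001, 0.0], [-0.0004, 0.002, 0.0], [-0.0006, 0.003, 0.0], [-0.0008, 0.004, 0.0], [-0.0008, 0.004, 0.0], [-0.0008, 0.004, 0.0], [-0.0008, 0.004, 0.0], [-0.0008, 0.004, 0.0], [-0.0008, 0.004, 0.0], [-0.0008, 0.004, 0.0]], "dr": [[0, 0, -0.0], [0, 0, -0.0], [0, 0, -0.0], [0, 0, -0.0], [0, 0, -0.0], [0, 0, -0.0], [0, 0, -0.0], [0, 0, -0.0], [0, 0, -0.0], [0, 0, -0.0]], "claw": [0.1, 0.1, 0.1, 0.1, 0.1, 0.1, 0.1, 0.1, 0.1, 0.1]}
```

>>> jog_arm:
  travel:
    - [-0.0002,0.001,0]
    - [-0.0004,0.002,0]
    - [-0.0006,0.003,0]
    - [-0.0008,0.004,0]
    - [-0.0008,0.004,0]
    - [-0.0008,0.004,0]
    - [-0.0008,0.004,0]
    - [-0.0008,0.004,0]
    - [-0.0008,0.004,0]
    - [-0.0008,0.004,0]
  dr:
    - [0,0,0]
    - [0,0,0]
    - [0,0,0]
    - [0,0,0]
    - [0,0,0]
    - [0,0,0]
    - [0,0,0]
    - [0,0,0]
    - [0,0,0]
    - [0,0,0]
  claw: [0.1,0.1,0.1,0.1,0.1,0.1,0.1,0.1,0.1,0.1]

```text
time_s: 39.75
tcp_pos: [0.4677, 0.0964, 0.1269]
eef_rot: [-179.9, 0.0, -90.0]
contact_force: [5.6, 2.2, -3.9]
gripper_width: 0.0216
gripper_force: 15.0
```

Run:
```python
from pl import *
chk(); x=load()
plan([(4,x[0]-.002,x[1]+.0006,x[2],-90,.1),(6,x[0]-.002,x[1]+.0006,x[2],-90,.1)])
```

```text
t 39.75 tcp [467.7  96.4 126.9] [-179.9    0.   -90. ] F [ 5.6  2.2 -3.9] M [ 0.97 -2.39 -0.01] w 21.6 g 15.0
rad 59.80194513129043 ang -99.10089653694588 Frad -3.0530091788048934 Fcw -5.199531210686784
top shelf 68 0.09439982327532181
scene shelf 177 0.09478450448429732
{"travel": [[-0.0003, 0.001, 0.0], [-0.0006, 0.002, 0.0], [-0.0009, 0.003, 0.0], [-0.0012, 0.004, 0.0], [-0.0012, 0.004, 0.0], [-0.0012, 0.004, 0.0], [-0.0012, 0.004, 0.0], [-0.0012, 0.004, 0.0], [-0.0012, 0.004, 0.0], [-0.0012, 0.004, 0.0]], "dr": [[0, 0, -0.0], [0, 0, -0.0], [0, 0, -0.0], [0, 0, -0.0], [0, 0, -0.0], [0, 0, -0.0], [0, 0, -0.0], [0, 0, -0.0], [0, 0, -0.0], [0, 0, -0.0]], "claw": [0.1, 0.1, 0.1, 0.1, 0.1, 0.1, 0.1, 0.1, 0.1, 0.1]}
```

>>> jog_arm:
  travel:
    - [-0.0003,0.001,0]
    - [-0.0006,0.002,0]
    - [-0.0009,0.003,0]
    - [-0.0012,0.004,0]
    - [-0.0012,0.004,0]
    - [-0.0012,0.004,0]
    - [-0.0012,0.004,0]
    - [-0.0012,0.004,0]
    - [-0.0012,0.004,0]
    - [-0.0012,0.004,0]
  dr:
    - [0,0,0]
    - [0,0,0]
    - [0,0,0]
    - [0,0,0]
    - [0,0,0]
    - [0,0,0]
    - [0,0,0]
    - [0,0,0]
    - [0,0,0]
    - [0,0,0]
  claw: [0.1,0.1,0.1,0.1,0.1,0.1,0.1,0.1,0.1,0.1]

```text
time_s: 41.15
tcp_pos: [0.4664, 0.0968, 0.1272]
eef_rot: [-179.8, 0.0, -90.0]
contact_force: [8.9, 0.1, -4.4]
gripper_width: 0.0214
gripper_force: 15.0
```

Run:
```python
from pl import *
chk(); x=load(); print(x)
plan([(4,x[0]-.002,x[1]+.0006,x[2],-90,.1),(6,x[0]-.002,x[1]+.0006,x[2],-90,.1)])
```

```text
t 41.15 tcp [466.4  96.8 127.2] [-179.8    0.   -90. ] F [ 8.9  0.1 -4.4] M [ 0.21 -3.39  0.05] w 21.4 g 15.0
rad 59.561661287088036 ang -100.47418067335964 Frad -1.6787035226793319 Fcw -8.727627161716834
top shelf 86 0.093360787232042
scene shelf 170 0.09475487249890335
[0.4644, 0.0962, 0.127, -90.0]
{"travel": [[-0.0003, 0.001, 0.0], [-0.0006, 0.002, 0.0], [-0.0009, 0.003, 0.0], [-0.0012, 0.004, 0.0], [-0.0012, 0.004, 0.0], [-0.0012, 0.004, 0.0], [-0.0012, 0.004, 0.0], [-0.0012, 0.004, 0.0], [-0.0012, 0.004, 0.0], [-0.0012, 0.004, 0.0]], "dr": [[0, 0, -0.0], [0, 0, -0.0], [0, 0, -0.0], [0, 0, -0.0], [0, 0, -0.0], [0, 0, -0.0], [0, 0, -0.0], [0, 0, -0.0], [0, 0, -0.0], [0, 0, -0.0]], "claw": [0.1, 0.1, 0.1, 0.1, 0.1, 0.1, 0.1, 0.1, 0.1, 0.1]}
```

At the stop: the clockwise push meets 8.7 N (0.52 N m, twice the winding friction), and the shelf stays at about 94.8 mm. I unload, open, and rise clear.

Run:
```python
from pl import *
json.dump([.4644,.0962,.127,-90.],open("cmd.json","w"))
plan([(2,.4664,.0962,.127,-90,.1),(4,.4664,.0962,.127,-90,1),(4,.4664,.0962,.23,-90,1)])
```

```text
{"travel": [[0.0, -0.002, -0.0], [0.0, -0.004, -0.0], [0.0, -0.004, -0.0], [0.0, -0.004, -0.0], [0.0, -0.004, -0.0], [0.0, -0.004, -0.0], [0.0, -0.004, -0.0515], [0.0, -0.004, -0.103], [0.0, -0.004, -0.1545], [0.0, -0.004, -0.206]], "dr": [[0, 0, -0.0], [0, 0, -0.0], [0, 0, -0.0], [0, 0, -0.0], [0, 0, -0.0], [0, 0, -0.0], [0, 0, -0.0], [0, 0, -0.0], [0, 0, -0.0], [0, 0, -0.0]], "claw": [0.1, 0.1, 1.0, 1.0, 1.0, 1.0, 1.0, 1.0, 1.0, 1.0]}
```

>>> jog_arm:
  travel:
    - [0,-0.002,0]
    - [0,-0.004,0]
    - [0,-0.004,0]
    - [0,-0.004,0]
    - [0,-0.004,0]
    - [0,-0.004,0]
    - [0,-0.004,-0.0515]
    - [0,-0.004,-0.103]
    - [0,-0.004,-0.1545]
    - [0,-0.004,-0.206]
  dr:
    - [0,0,0]
    - [0,0,0]
    - [0,0,0]
    - [0,0,0]
    - [0,0,0]
    - [0,0,0]
    - [0,0,0]
    - [0,0,0]
    - [0,0,0]
    - [0,0,0]
  claw: [0.1,0.1,1,1,1,1,1,1,1,1]

```text
time_s: 42.55
tcp_pos: [0.4664, 0.0965, 0.2304]
eef_rot: [180.0, -0.0, -90.0]
contact_force: [0.5, 0.0, -0.0]
gripper_width: 0.0873
gripper_force: 0.0
```

>>> jog_arm:
  travel:
    - [0.05,0,0]
    - [0.1,0,0]
    - [0.15,0,0]
    - [0.2,0,0]
    - [0.25,0,0]
    - [0.3,0,0]
    - [0.3,0,0]
    - [0.3,0,0]
    - [0.3,0,0]
    - [0.3,0,0]
  dr:
    - [0,0,0]
    - [0,0,0]
    - [0,0,0]
    - [0,0,0]
    - [0,0,0]
    - [0,0,0]
    - [0,0,0]
    - [0,0,0]
    - [0,0,0]
    - [0,0,0]
  claw: [1,1,1,1,1,1,1,1,1,1]

```text
time_s: 43.8
tcp_pos: [0.4667, -0.0529, 0.2296]
eef_rot: [-180.0, 0.0, -90.0]
contact_force: [-0.4, 0.5, -0.1]
gripper_width: 0.088
gripper_force: 0.0
```

Run:
```python
from pl import *
chk()
c=cap("top"); P=cloud(c)
m=(np.hypot(P[...,0]-.477,P[...,1]-.155)<.012)&(P[...,2]>.1)&(P[...,2]<.13); print("hub top",np.median(P[m],0))
q=P[(np.hypot(P[...,0]-.467,P[...,1]-.096)<.02)&(P[...,2]>.14)&(P[...,2]<.175)]; print("knob",q.mean(0))
s=cap("scene")
a=cv2.resize(c["pixels"][150:260,200:350],(560,411)); b=cv2.resize(s["pixels"][160:250,220:330],None,fx=4,fy=4)
cv2.imwrite("pics/end.png",cv2.resize(np.vstack([a[:,:440],b]),None,fx=.75,fy=.75)[...,::-1])
```

```text
t 43.8 tcp [466.7 -52.9 229.6] [-180.    0.  -90.] F [-0.4  0.5 -0.1] M [ 0.1  -0.09 -0.02] w 88.0 g 0.0
rad 208.54928246696497 ang -92.88843630696789 Frad -0.48047351485944334 Fcw 0.4327262396700212
top shelf 337 0.09374162120514007
scene shelf 173 0.09490006194721612
hub top [nan nan nan]
knob [nan nan nan]
  return _methods._mean(a, axis=axis, dtype=dtype,
  ret = um.true_divide(
<stdin>:5: RuntimeWarning: Mean of empty slice.
```

View pics/end.png

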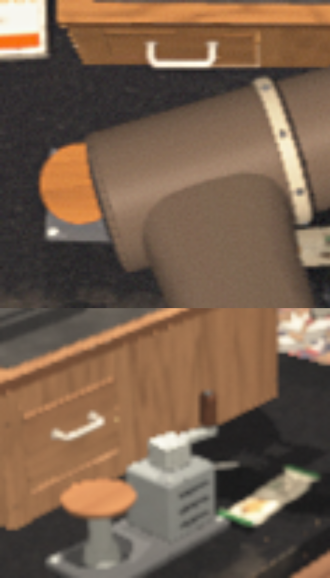

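The final view shows the crank level on the shaft at (170,450), knob at (208,408), and the shelf raised at (98,495). The shelf reads 94.9 mm in both cameras after depth correction, and the bar and spoon have not moved. I hand in.

```bash
python3 -c "from plant import r;print(r.close_job())"
```

```text
the job is handed in; nothing more can be done
None
```

The crank is fully seated on the shaft and wound clockwise about 2.2 turns to the upper stop. The shelf reads about 95 mm, the crank is still on the shaft, and I handed the job in at about 44 s. At the stop the light grip slipped off the knob once, so I regripped and confirmed the stop at about 9 N.

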